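# Load a membrane cassette and clamp it down crisscross

### The arm

A 6-joint arm with a two-finger parallel gripper is mounted at the origin on a cart in front of the work surface, level with it; the furniture and walls round the work are solid. World frame = base frame: x ahead of the robot, y to its left, z up, the work surface at z = 0. Lengths are in mm, angles in rad, forces in N, time in s.
With the tool pointing down it reaches from about 350 to 875 mm from the base axis. Payload 4.2 kg.
Tool frame: the origin (TCP) lies at the very end of the fingers, on their centre line; the grasp point (between the pads) lies 19 mm behind it; y points along the fingers, z is the direction in which the jaws open and shut, and the axes are right-handed (so a half turn about y gives the same grasp; the last joint's range is limited). The gripper opens to 85 mm and grips with 20 to 120 N. Pads are 22 mm wide; open, the fingers measure 114 mm over their backs; the gripper's body (76 mm by 85 mm) begins 54 mm behind the grasp point. The pads swing forward as they close: fully open they stand 13 mm farther back than shut.
Start: joints at [1.514, 0.385, 0.008, 0, -1.194, -0.259], TCP at [194.078, 594.082, 231.312] pointing down, gripper open.
Joint ranges: [-3.14, 3.14], [-1.21, 2.06], [-1.07, 1.41], [-3.16, 2.05], [-2.99, -0.16], [-3.1, 3.1]. Speed limits (rad/s): [2.79, 2.79, 3.14, 3.14, 3.14, 3.14].

### API

Orientations are given as a unit quaternion [x, y, z, w].
In Python, from bench import arm gives the robot as it stands.
- The arm moves only by the shell command python3 -m creep 'ROWS'. ROWS is JSON, a list of rows, each an object with "delta_pos": the shift along the tool's x, y, z in mm, a list of three; "rot": the turn, a rotation vector about the tool's x, y, z in rad, a list of three; "jaw": the finger opening in mm, from 0 to 85.4. A call has exactly 10 rows; each row shifts and turns the commanded pose from where the row before left it, along the tool's axes as they then stand; what a row does not reach is not made up. A row lasts 1/12 s, in which the tool goes at most 41.7 mm and 7.16 degrees, less where a joint would pass 70% of its speed; a pose out of reach is approached as far as the arm can. A call is refused whole if a number of a shift passes 41.7 or a number of a turn 0.125, either way. A call with a gripper value outside its range is refused whole. The fingers move at their own pace and stop on an object; the grip force is fixed at half the most. Time passes only in rows, so rows that do not move let the fingers close, or fill a call up. It gives the time, the measured TCP pose, the force and the opening at its end, in the units of the state.
- arm.read_state(): the state, without advancing time (a new reading comes with each control period).
- arm.get_image(name): name is "side" or "top" or "wrist"; returns the picture (480x640x3 uint8, red, green, blue); there is no depth.
- arm.calibration(name): a dict with "intrinsics" (3x3 intrinsics, pixels), "R" (3x3) and "t" (3): a world point X has camera coordinates R X + t. Camera axes: x right, y down, z forward; pixel columns grow to the right and rows downward; lengths in mm; the calibration is good to about 2 mm. A picture is of the moment at which its call begins: read the wrist's pose just before it. calibration takes no time and is no camera call; for the wrist camera it gives the pose at the moment of the call.
- arm.job_done(): hands the job in, once; it reports no verdict.
Trained networks look in the newest picture that a camera, given by its name, has taken for a name from the list of things; names that differ only in an ending like _2 or _b are one class to them, and where a whole thing is asked for, a point or a joint stands for the part that bears it (a point fixed in the world has none). Each returns a list of dicts, best first, with "p" (0 to 1); they miss things now and then, are a little off and sometimes report something else, mostly with a low value. They report only what shows in the picture. A call takes as long as a camera call.
- arm.find_in(camera, target): "location" ([column, row] in pixels, amid what is visible of it).
- arm.masks_of(camera, target): "pixels" (480x640 bool, what is visible of it) and "location" ([column, row] in pixels, amid what is visible of it).
The state is a dict: "clock": time; "joints": joint angles; "joint_vel": joint speeds; "joint_efforts": joint torques, N m; "position": TCP position; "ee_rot": TCP orientation; "contact_force": force on the tool from outside, world axes, zero at the start; "wrist_torque": the same for the moment, N m; "gripper_width": finger opening in mm.
Only numpy, scipy, OpenCV 4.12 (cv2) and the standard library are available. Lean on these libraries where they do the work, as an engineer would, in place of code of your own. Each camera call takes 0.05 s, during which the arm holds its last target. There are 200 camera calls.

### The job

Lift the white membrane cassette out of its grey case by the middle of its long sides, set it down on the filtration manifold's loading shelf with its nose in the mouth and let go, then take it by its upright blue grip and push it under the loose clamp frame all the way to the back stop. Clamp it evenly by turning the four wing knobs clockwise in crisscross order (one corner, the corner diagonally opposite, then the other two): a first round that brings every knob about half-way, then a second crisscross round that turns each one to its stop. Leave the other things on the bench where they are.

Things in the scene. Friction and masses are not known exactly. Their poses are not given: they have to be found in the camera images.
- cassette_center (a point): White flat 40-well membrane cassette, 52 mm wide (its x), 156 mm long (its y), 16 mm thick, 0.12 to 0.21 kg; the point is the centre of the flat body, half-way up its thickness. Its nose is the end at -y, its tail with the upright blue grip the end at +y. It lies level in its case at the start.
- cassette_grip (a point): Centre of the cassette's upright blue push grip: a plate 10 mm thick (along the cassette's y), 40 mm wide (along its x), 22 mm high (11 mm above and below this point), standing on the flat body 71.5 mm from the cassette's centre towards the tail; this point is 18.5 mm higher than cassette_center.
- cassette: The same cassette; origin on the underside below its centre, y axis from nose to tail, z up.
- case: Fixed grey fitted case that holds the cassette, 122 (x) by 178 (y) by 46 mm high; origin at the underside's centre, y as the cassette's at the start. Floor 8 mm thick. End walls as high as the blue grip, 4 mm from it, so it cannot be taken there; half-way along, both long sides are open in finger bays 60 mm long, from the cassette's edge to the case's edge, down to the floor.
- manifold: Fixed filtration manifold: grey base 150 by 140 mm, steel deck 30 mm above the bench, plain steel loading shelf of the same height, 90 mm wide, on its +y side (64 to 178 mm from the origin). Origin at the underside below the middle of the four knobs; +y points out of the mouth, to the robot's left; the cassette goes in along -y, nose first, its y along the manifold's y.
- manifold_home (a point): Fixed point where cassette_center is when the cassette is fully home, its nose against the back stop: 22 mm from the manifold's origin towards its +y, 38 mm above the bench.
- manifold_mouth (a point): Fixed point in the middle of the mouth on the deck, 30 mm above the bench, 68 mm from the manifold's origin towards +y, where the flared ends of two white guide rails (10 mm high) stand 65 mm apart. From 50 mm inward the rails are parallel, 55 mm apart, and lead to the back stop 56 mm beyond the origin (at y = -56 mm).
- clamp_top (a point): Middle of the clamp frame's top. Aluminium frame 136 mm (x) by 116 mm (y), 10 mm thick, with a window over the wells, pushed up by four springs against the knobs; while these are loose it leaves about 19 mm over the deck for the 16 mm cassette, at their stops it presses the cassette down.
- knob_near_left (a joint): Wing knob at the near left (robot's side, manifold's +y) corner of the clamp frame: its angle, clockwise from above, rad. 0 = loose, 1.6 = at its stop (fully tight); starts at 0 to 0.15. Sinks 2.1 mm per rad; takes about 0.12 Nm, up to 0.3 Nm near the stop; stays where left. Seen from above, the wings lie along the manifold's y axis turned clockwise by this angle.
- knob_near_left_grip (a point): Axis of the near left knob, half-way up its wings: a black bar 44 mm long (this point's x axis), 11 mm thick, 17 mm high (8.5 mm above and below this point) above a hub of 25 mm diameter. The clamp frame's top is 20.5 mm below this point. The four knobs stand 104 mm apart along the manifold's x, 88 mm along its y.
- knob_far_right (a joint): Wing knob at the far right (away from the robot, manifold's -y) corner of the clamp frame: its angle, clockwise from above, rad. 0 = loose, 1.6 = at its stop (fully tight); starts at 0 to 0.15. Sinks 2.1 mm per rad; takes about 0.12 Nm, up to 0.3 Nm near the stop; stays where left. Seen from above, the wings lie along the manifold's y axis turned clockwise by this angle.
- knob_far_right_grip (a point): Axis of the far right knob, half-way up its wings: a black bar 44 mm long (this point's x axis), 11 mm thick, 17 mm high (8.5 mm above and below this point) above a hub of 25 mm diameter. The clamp frame's top is 20.5 mm below this point. The four knobs stand 104 mm apart along the manifold's x, 88 mm along its y.
- knob_near_right (a joint): Wing knob at the near right (robot's side, manifold's -y) corner of the clamp frame: its angle, clockwise from above, rad. 0 = loose, 1.6 = at its stop (fully tight); starts at 0 to 0.15. Sinks 2.1 mm per rad; takes about 0.12 Nm, up to 0.3 Nm near the stop; stays where left. Seen from above, the wings lie along the manifold's y axis turned clockwise by this angle.
- knob_near_right_grip (a point): Axis of the near right knob, half-way up its wings: a black bar 44 mm long (this point's x axis), 11 mm thick, 17 mm high (8.5 mm above and below this point) above a hub of 25 mm diameter. The clamp frame's top is 20.5 mm below this point. The four knobs stand 104 mm apart along the manifold's x, 88 mm along its y.
- knob_far_left (a joint): Wing knob at the far left (away from the robot, manifold's +y) corner of the clamp frame: its angle, clockwise from above, rad. 0 = loose, 1.6 = at its stop (fully tight); starts at 0 to 0.15. Sinks 2.1 mm per rad; takes about 0.12 Nm, up to 0.3 Nm near the stop; stays where left. Seen from above, the wings lie along the manifold's y axis turned clockwise by this angle.
- knob_far_left_grip (a point): Axis of the far left knob, half-way up its wings: a black bar 44 mm long (this point's x axis), 11 mm thick, 17 mm high (8.5 mm above and below this point) above a hub of 25 mm diameter. The clamp frame's top is 20.5 mm below this point. The four knobs stand 104 mm apart along the manifold's x, 88 mm along its y.
- tip_box: Bystander: open blue box of yellow pipette tips, 91x118x58 mm; origin at its underside.
- specimen_cup_1: Bystander: white cup with yellow lid, 64 mm across, 71 mm high; origin at its underside.
- specimen_cup_2: Bystander: white cup with orange lid, 64 mm across, 71 mm high; origin at its underside.
- slide_box: Bystander: grey slide box, 79x95x33 mm; origin at its underside.
- pipette_a: Bystander: white pipette lying on its side, 212 mm long, 31 mm high; origin at its underside.
- forceps: Bystander: steel forceps lying flat, 133 mm long, 9 mm high; origin at its underside.
- timer: Bystander: white bench timer with three buttons, 60x70x22 mm; origin at its underside.

How it is judged (in metres and radians):
On the way, in this order (a step that is already met when the one before it is completed fails the run):
1. the cassette has been put down on the loading shelf, nose in the mouth, and let go (y of cassette_center in the frame of manifold between 0.06 and 0.155 m and x of cassette_center in the frame of manifold between -0.015 and 0.015 m and height (world z) of cassette_center below 0.041 m and contact force between the fingers and cassette below 0.1 N), for 0.1 s.
2. the cassette lies fully home against the back stop while all four knobs are still loose (distance between cassette_center and manifold_home below 0.0045 m and angle between the y axis of cassette and the y axis of manifold, either way round below 0.05 rad and value of joint each of knob_near_left, knob_far_left, knob_far_right, knob_near_right below 0.35 rad), for 0.2 s.
3. first round done: every knob has been turned part of the way, none yet to its stop (value of joint knob_near_left between 0.45 and 1.42 rad and value of joint knob_far_left between 0.45 and 1.42 rad and value of joint knob_far_right between 0.45 and 1.42 rad and value of joint knob_near_right between 0.45 and 1.42 rad), for 0.1 s.
At the end, for the whole second after the job is handed in: The cassette lies fully home (within 4.5 mm of manifold_home, in line within 0.05 rad), all four knobs stand within 0.15 rad of their stops, and the clamp frame is level (within 0.012 rad) and presses on the cassette (distance between cassette_center and manifold_home below 0.0045 m and angle between the y axis of cassette and the y axis of manifold, either way round below 0.05 rad and value of joint each of knob_near_left, knob_far_left, knob_far_right, knob_near_right above 1.45 rad and contact force between clamp_frame and cassette above 8 N and angle between clamp_top's own z axis and vertical below 0.012 rad); the robot touches nothing.
It fails at once if one knob is run down more than three quarters before all four have been drawn part of the way (value of joint any of knob_near_left, knob_far_left, knob_far_right, knob_near_right above 1.25 rad and value of joint any of knob_near_left, knob_far_left, knob_far_right, knob_near_right below 0.45 rad).
It fails at once if first round not crisscross: two neighbouring knobs are tightened while the two opposite them are still loose ((value of joint each of knob_near_left, knob_far_left above 0.5 rad and value of joint each of knob_far_right, knob_near_right below 0.32 rad) or (value of joint each of knob_far_left, knob_far_right above 0.5 rad and value of joint each of knob_near_right, knob_near_left below 0.32 rad) or (value of joint each of knob_far_right, knob_near_right above 0.5 rad and value of joint each of knob_near_left, knob_far_left below 0.32 rad) or (value of joint each of knob_near_right, knob_near_left above 0.5 rad and value of joint each of knob_far_left, knob_far_right below 0.32 rad)).
It fails at once if last round not crisscross: two neighbouring knobs are fully tight while the two opposite them are not ((value of joint each of knob_near_left, knob_far_left above 1.44 rad and value of joint each of knob_far_right, knob_near_right below 1.28 rad) or (value of joint each of knob_far_left, knob_far_right above 1.44 rad and value of joint each of knob_near_right, knob_near_left below 1.28 rad) or (value of joint each of knob_far_right, knob_near_right above 1.44 rad and value of joint each of knob_near_left, knob_far_left below 1.28 rad) or (value of joint each of knob_near_right, knob_near_left above 1.44 rad and value of joint each of knob_far_left, knob_far_right below 1.28 rad)).
It fails at once if the cassette is tipped over (angle between cassette_center's own z axis and vertical above 0.6 rad).
It fails at once if a bystander is pushed away by more than 3 cm or knocked over (distance of any of tip_box, specimen_cup_1, specimen_cup_2, slide_box, pipette_a, forceps, timer from where it was at the start of the episode above 0.03 m or angle between any of tip_box, specimen_cup_1, specimen_cup_2, slide_box, pipette_a, forceps, timer's own z axis and vertical above 0.5 rad).
It also fails if it takes over 72 s, if anything falls off the work surface, if the arm or the gripper's body presses on something with over 40 N, if the wrist force passes 120 N, or if a joint passes its speed limit or range.

## Working session

There is one attempt and no reset: what is moved stays moved. The work goes in short steps, Python scripts to look and compute and a shell command to move; the robot and the scene stay as the last step left them, time stands still between calls to the robot, and variables do not carry over. Pictures are saved under pics/ and viewed, about 8 in all and at most 12, crops included, and the job is handed in when it is done.

```bash
mkdir -p pics; ls; python3 - <<'E'
from bench import arm
import cv2,numpy as np
s=arm.read_state()
for k in('clock','position','ee_rot','contact_force','gripper_width'):print(k,s[k])
for c in('top','side'):
    im=arm.get_image(c);cv2.imwrite(f'pics/{c}0.png',im[:,:,::-1])
    k=arm.calibration(c);print(c,k)
    for t in('cassette_center','cassette_grip','case','manifold','knob_near_left_grip','clamp_top'):
        print(t,[(np.round(d['location'],1).tolist(),round(d['p'],2)) for d in arm.find_in(c,t)][:6])
E
```

```text
pics
clock 0.0
position [193.89008464 593.5534866  230.22456119]
ee_rot [-0.11116549 -0.69753829  0.69905864  0.11135342]
contact_force [ 0.01985891 -1.09582887 -0.69231397]
gripper_width 85.1712906867728
top {'intrinsics': array([[439.17454159,   0.        , 319.78864364],
       [  0.        , 439.17454159, 239.06287702],
       [  0.        ,   0.        ,   1.        ]]), 'R': array([[ 0.01746476, -0.99981857,  0.00760375],
       [-0.99343109, -0.01821236, -0.11297332],
       [ 0.11309131, -0.00558075, -0.99356893]]), 't': array([301.310711  , 547.45720068, 851.7764752 ])}
cassette_center [([263.7, 268.3], 0.79), ([172.6, 301.9], 0.38)]
cassette_grip [([268.1, 265.6], 0.62)]
case [([487.5, 278.1], 0.63), ([251.7, 269.9], 0.57)]
manifold [([435.8, 259.0], 0.6)]
knob_near_left_grip [([437.9, 284.5], 0.79)]
clamp_top [([458.2, 265.9], 0.6)]
side {'intrinsics': array([[433.86690976,   0.        , 319.05457953],
       [  0.        , 433.86690976, 254.17806753],
       [  0.        ,   0.        ,   1.        ]]), 'R': array([[ 8.50337063e-01, -5.26238354e-01, -2.73714976e-04],
       [-2.49987917e-01, -4.03492207e-01, -8.80170484e-01],
       [ 4.63069024e-01,  7.48510009e-01, -4.74657608e-01]]), 't': array([-299.83977743,  302.80261301,  526.84992303])}
cassette_center [([279.0, 252.5], 0.86)]
cassette_grip [([278.6, 254.4], 0.73)]
case [([280.4, 261.3], 0.86)]
manifold [([356.2, 321.6], 0.92)]
knob_near_left_grip [([343.8, 304.7], 0.63)]
clamp_top [([358.1, 319.1], 0.7), ([277.3, 251.7], 0.29)]
```

View pics/top0.png

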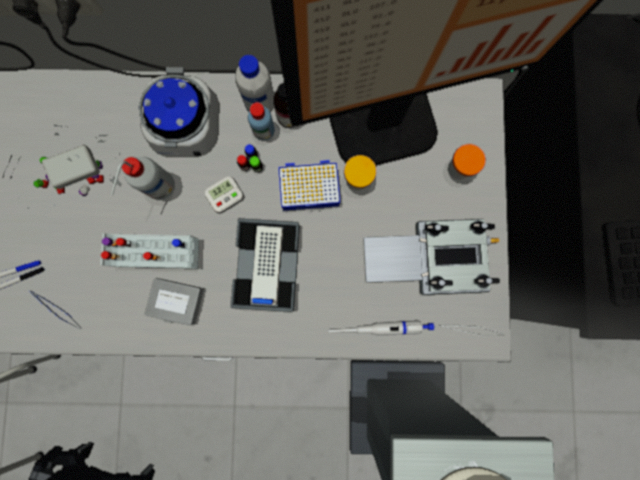

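View pics/side0.png

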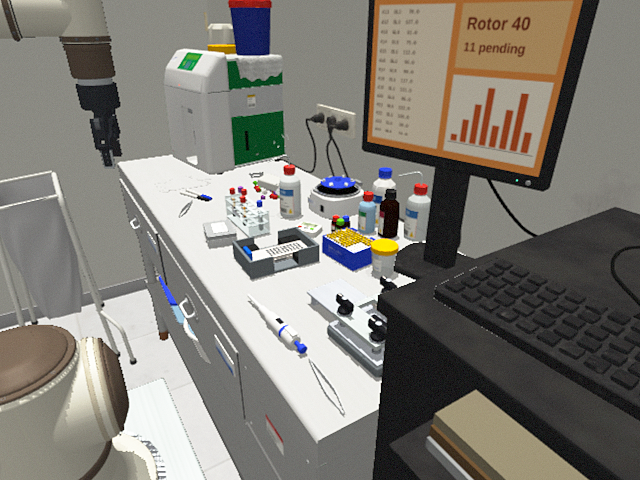

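```bash
cat > h.py <<'E'
from bench import arm
import cv2,numpy as np
from scipy.spatial.transform import Rotation as Ro
def bp(c,px,z,k=None):
    k=k or arm.calibration(c);K,R,t=k['intrinsics'],np.array(k['R']),np.array(k['t'])
    d=R.T@np.linalg.inv(K)@np.array([px[0],px[1],1.]);o=-R.T@t
    return o+d*(z-o[2])/d[2]
def pj(c,X,k=None):
    k=k or arm.calibration(c);q=k['intrinsics']@(k['R']@np.asarray(X,float)+k['t']);return q[:2]/q[2]
def st():
    s=arm.read_state();R=Ro.from_quat(s['ee_rot']).as_matrix()
    a=np.arctan2(R[1,2],R[0,2])
    print('t%.1f pos %s jawaxis %.4f down %s F %s w %.1f'%(s['clock'],np.round(s['position'],1),a,np.round(R[:,1],3),np.round(s['contact_force'],1),s['gripper_width']));print('j',np.round(s['joints'],2))
    return s,np.array(s['position']),R
def to(target,jaw=None,yd=True):
    # print tool-frame shift and turn about tool y needed
    s,p,R=st()
    # upright correction + heading of jaw axis
    if jaw is not None:
        y=np.array([0,0,-1.]);
        best=None
        for a in(jaw,jaw+np.pi):
            z=np.array([np.cos(a),np.sin(a),0]);T=np.c_[np.cross(y,z),y,z]
            rv=Ro.from_matrix(R.T@T).as_rotvec()
            if best is None or np.linalg.norm(rv)<np.linalg.norm(best):best=rv
        print('rotvec',np.round(best,4),'last joint',s['joints'][5])
    print('shift tool',np.round(R.T@(np.array(target)-p),1))
E
python3 - <<'E'
from h import *
s,p,R=st();print(R.round(3))
for n,px,z in [('case c',(267,265),46),('cass c',(268,263),24),('grip',(264,301),46),('mani',(457,256),55),('shelf',(395,260),30),('cup1',(360,171),71),('cup2',(469,160),71),('pip',(380,328),20)]:print(n,bp('top',px,z).round(0))
im=cv2.imread('pics/top0.png');a=cv2.resize(im[205:325,220:310],None,fx=4,fy=4,interpolation=cv2.INTER_CUBIC);b=cv2.resize(im[205:325,355:510],None,fx=2.8,fy=4,interpolation=cv2.INTER_CUBIC)
cv2.imwrite('pics/z.png',np.hstack([a,b]));
E
```

```text
t0.7 pos [194.1 594.1 231.4] jawaxis -1.8866 down [ 0.  0. -1.] F [-0.2  0.1  0.4] w 85.8
j [ 1.51  0.38  0.01 -0.   -1.19 -0.26]
[[-0.951  0.    -0.311]
 [ 0.311  0.    -0.951]
 [ 0.    -1.    -0.   ]]
case c [487. 413.  46.]
cass c [492. 414.  24.]
grip [417. 417.  46.]
mani [511.  44.  55.]
shelf [503. 160.  30.]
cup1 [672. 235.  71.]
cup2 [698.  22.  71.]
pip [368. 188.  20.]
```

```bash
python3 -m creep '[{"delta_pos":[-37.5,0,8.9],"rot":[0,0,0],"jaw":85},{"delta_pos":[-37.5,0,8.9],"rot":[0,0,0],"jaw":85},{"delta_pos":[-37.5,0,8.9],"rot":[0,0,0],"jaw":85},{"delta_pos":[-37.5,0,8.9],"rot":[0,0,0],"jaw":85},{"delta_pos":[-37.5,0,8.9],"rot":[0,0,0],"jaw":85},{"delta_pos":[-37.5,0,8.9],"rot":[0,0,0],"jaw":85},{"delta_pos":[-37.5,0,8.9],"rot":[0,0,0],"jaw":85},{"delta_pos":[-37.5,0,8.9],"rot":[0,0,0],"jaw":85},{"delta_pos":[-37.5,0,8.9],"rot":[0,0,0],"jaw":85},{"delta_pos":[0,0,0],"rot":[0,-0.09,0],"jaw":85}]'
python3 -m creep '[{"delta_pos":[0,0,0],"rot":[0,-0.1,0],"jaw":85},{"delta_pos":[0,0,0],"rot":[0,-0.1,0],"jaw":85},{"delta_pos":[0,0,0],"rot":[0,0,0],"jaw":85},{"delta_pos":[0,0,0],"rot":[0,0,0],"jaw":85},{"delta_pos":[0,0,0],"rot":[0,0,0],"jaw":85},{"delta_pos":[0,0,0],"rot":[0,0,0],"jaw":85},{"delta_pos":[0,0,0],"rot":[0,0,0],"jaw":85},{"delta_pos":[0,0,0],"rot":[0,0,0],"jaw":85},{"delta_pos":[0,0,0],"rot":[0,0,0],"jaw":85},{"delta_pos":[0,0,0],"rot":[0,0,0],"jaw":85}]'
python3 - <<'E'
from h import *
s,p,R=st();k=arm.calibration('wrist')
im=arm.get_image('wrist');cv2.imwrite('pics/w1.png',im[:,:,::-1])
print(-k['R'].T@k['t'],k['intrinsics'][0,0]);print(k['R'].round(3))
for t,z in(('cassette_center',16),('cassette_grip',34.5),('case',46)):
    for d in arm.masks_of('wrist',t)[:2]:
        m=d['pixels'].astype(np.uint8);c=max(cv2.findContours(m,0,1)[0],key=cv2.contourArea)
        print(t,np.round(d['location'],1),round(d['p'],2),cv2.minAreaRect(c),bp('wrist',d['location'],z,k).round(1))
E
```

```text
clock: 1.53
position: [494.8, 409.4, 230.9]
ee_rot: [-0.082, -0.702, 0.703, 0.081]
contact_force: [-0.6, 0.7, 0.3]
gripper_width: 85.3
clock: 2.37
position: [489.9, 413.2, 231.3]
ee_rot: [-0.009, -0.707, 0.707, 0.009]
contact_force: [-0.5, 0.5, 0.4]
gripper_width: 85.1
t2.4 pos [489.9 413.2 231.3] jawaxis -1.5967 down [-0. -0. -1.] F [-0.5  0.5  0.4] w 85.1
j [ 0.95  0.41  0.05 -0.   -1.21  0.59]
[570.07823571 410.33945104 373.91760752] 369.2084794190255
[[-0.026 -1.     0.001]
 [-0.95   0.025  0.312]
 [-0.312  0.008 -0.95 ]]
cassette_center [316.3 199.6] 0.94 ((313.2229309082031, 206.1431121826172), (55.338233947753906, 164.8636932373047), 1.7357045412063599) [495.1 414.1  16. ]
cassette_grip [316.  202.7] 0.61 ((315.0, 205.5), (165.0, 56.0), 90.0) [496.  414.3  34.5]
case [291.1 201.3] 0.92 ((312.7373046875, 206.13473510742188), (143.17137145996094, 190.0819854736328), 1.1457626819610596) [500.4 436.6  46. ]
```

View pics/w1.png

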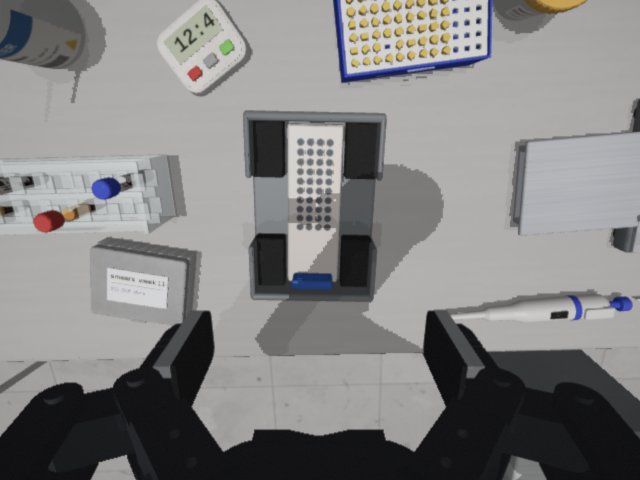

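```bash
python3 - <<'E'
from h import *
for px,z in[((289,124),24),((342,124),24),((315,124),24),((288,205),24),((341,205),24),((245,112),46),((385,114),46),((251,299),46),((375,300),46),((313,275),46),((293,275),46),((333,276),46)]:print(px,bp('wrist',px,z).round(1))
# cassette/case dark vs white edges via row scan
g=cv2.cvtColor(cv2.imread('pics/w1.png'),6)
for r in(140,165,250,265):
    x=g[r,265:365].astype(int);d=np.diff(x);a,b=265+d.argmax(),265+d.argmin();print(r,a,b,bp('wrist',(a+.5,r),24).round(1),bp('wrist',(b+.5,r),24).round(1))
E
```

```text
(289, 124) [566.8 436.7  24. ]
(342, 124) [565.5 388.8  24. ]
(315, 124) [566.2 413.2  24. ]
(288, 205) [492.2 441.5  24. ]
(341, 205) [490.9 390.3  24. ]
(245, 112) [577.6 471.4  46. ]
(385, 114) [572.9 354.   46. ]
(251, 299) [403.7 480.9  46. ]
(375, 300) [399.3 358.7  46. ]
(313, 275) [427.7 419.   46. ]
(293, 275) [428.2 438.3  46. ]
(333, 276) [426.1 399.7  46. ]
140 287 342 [552.9 438.8  24. ] [551.6 388.4  24. ]
165 287 343 [530.4 440.   24. ] [529.  387.6  24. ]
250 287 322 [446.1 444.4  24. ] [445.2 409.2  24. ]
265 287 339 [429.9 445.2  24. ] [428.5 392.2  24. ]
```

```bash
python3 -m creep '[{"delta_pos":[2,30,-2.8],"rot":[0,0.014,0],"jaw":85},{"delta_pos":[0,35,0],"rot":[0,0,0],"jaw":85},{"delta_pos":[0,35,0],"rot":[0,0,0],"jaw":85},{"delta_pos":[0,35,0],"rot":[0,0,0],"jaw":85},{"delta_pos":[0,35,0],"rot":[0,0,0],"jaw":85},{"delta_pos":[0,20,0],"rot":[0,0,0],"jaw":85},{"delta_pos":[0,10,0],"rot":[0,0,0],"jaw":85},{"delta_pos":[0,8,0],"rot":[0,0,0],"jaw":85},{"delta_pos":[0,8,0],"rot":[0,0,0],"jaw":85},{"delta_pos":[0,8,0],"rot":[0,0,0],"jaw":85}]'
python3 -m creep '[{"delta_pos":[0,0,0],"rot":[0,0,0],"jaw":30},{"delta_pos":[0,0,0],"rot":[0,0,0],"jaw":30},{"delta_pos":[0,0,0],"rot":[0,0,0],"jaw":30},{"delta_pos":[0,0,0],"rot":[0,0,0],"jaw":30},{"delta_pos":[0,0,0],"rot":[0,0,0],"jaw":30},{"delta_pos":[0,0,0],"rot":[0,0,0],"jaw":30},{"delta_pos":[0,0,0],"rot":[0,0,0],"jaw":30},{"delta_pos":[0,0,0],"rot":[0,0,0],"jaw":30},{"delta_pos":[0,0,0],"rot":[0,0,0],"jaw":30},{"delta_pos":[0,0,0],"rot":[0,0,0],"jaw":30}]'
```

```text
clock: 3.4
position: [489.0, 417.1, 8.3]
ee_rot: [0.015, 0.708, -0.706, -0.013]
contact_force: [0.0, 1.4, 1.1]
gripper_width: 85.0
clock: 4.23
position: [488.8, 417.0, 9.0]
ee_rot: [0.015, 0.708, -0.706, -0.013]
contact_force: [-0.3, 0.3, 6.1]
gripper_width: 49.7
```

```bash
python3 -m creep '[{"delta_pos":[0,-15,0],"rot":[0,0,0],"jaw":30},{"delta_pos":[0,-30,0],"rot":[0,0,0],"jaw":30},{"delta_pos":[0,-35,0],"rot":[0,0,0],"jaw":30},{"delta_pos":[0,-30,0],"rot":[0,0,0],"jaw":30},{"delta_pos":[0,0,0],"rot":[0,0.12,0],"jaw":30},{"delta_pos":[0,0,0],"rot":[0,0.12,0],"jaw":30},{"delta_pos":[0,0,0],"rot":[0,0.12,0],"jaw":30},{"delta_pos":[0,0,0],"rot":[0,0.12,0],"jaw":30},{"delta_pos":[0,0,0],"rot":[0,0.12,0],"jaw":30},{"delta_pos":[0,0,0],"rot":[0,0.12,0],"jaw":30}]'
python3 -m creep '[{"delta_pos":[0,0,0],"rot":[0,0.12,0],"jaw":30},{"delta_pos":[0,0,0],"rot":[0,0.12,0],"jaw":30},{"delta_pos":[0,0,0],"rot":[0,0.12,0],"jaw":30},{"delta_pos":[0,0,0],"rot":[0,0.12,0],"jaw":30},{"delta_pos":[0,0,0],"rot":[0,0.12,0],"jaw":30},{"delta_pos":[0,0,0],"rot":[0,0.12,0],"jaw":30},{"delta_pos":[0,0,0],"rot":[0,0.09,0],"jaw":30},{"delta_pos":[-30,0,0],"rot":[0,0,0],"jaw":30},{"delta_pos":[-30,0,0],"rot":[0,0,0],"jaw":30},{"delta_pos":[-30,0,0],"rot":[0,0,0],"jaw":30}]'
python3 -m creep '[{"delta_pos":[-30,0,0],"rot":[0,0,0],"jaw":30},{"delta_pos":[-30,0,0],"rot":[0,0,0],"jaw":30},{"delta_pos":[-30,0,0],"rot":[0,0,0],"jaw":30},{"delta_pos":[-30,0,-10],"rot":[0,0,0],"jaw":30},{"delta_pos":[0,0,-10],"rot":[0,0,0],"jaw":30},{"delta_pos":[0,0,0],"rot":[0,0,0],"jaw":30},{"delta_pos":[0,0,0],"rot":[0,0,0],"jaw":30},{"delta_pos":[0,0,0],"rot":[0,0,0],"jaw":30},{"delta_pos":[0,0,0],"rot":[0,0,0],"jaw":30},{"delta_pos":[0,0,0],"rot":[0,0,0],"jaw":30}]'
python3 - <<'E'
from h import *
s,p,R=st();k=arm.calibration('wrist')
im=arm.get_image('wrist');cv2.imwrite('pics/w2.png',im[:,:,::-1]);np.save('w2k.npy',k,allow_pickle=True)
for t,z in(('knob_near_left_grip',80),('clamp_top',59),('cassette_center',130)):
    for d in arm.find_in('wrist',t)[:5]:
        print(t,np.round(d['location'],1),round(d['p'],2),bp('wrist',d['location'],z,k).round(1))
E
```

```text
clock: 5.07
position: [487.5, 415.4, 116.6]
ee_rot: [-0.264, -0.655, 0.656, 0.265]
contact_force: [0.4, -0.2, -1.9]
gripper_width: 49.6
clock: 5.9
position: [487.2, 324.7, 116.3]
ee_rot: [-0.499, -0.5, 0.501, 0.5]
contact_force: [0.2, 0.6, -1.0]
gripper_width: 49.8
clock: 6.73
position: [507.8, 206.8, 117.1]
ee_rot: [-0.499, -0.5, 0.501, 0.499]
contact_force: [0.5, 0.3, -1.5]
gripper_width: 49.4
t6.7 pos [507.8 206.8 117.1] jawaxis -3.1393 down [-0. -0. -1.] F [ 0.5  0.3 -1.5] w 49.4
j [ 0.68  0.37 -0.34 -0.   -0.87 -0.68]
knob_near_left_grip [428.2  29.2] 0.93 [460.6  88.6  80. ]
clamp_top [305.2  41.5] 0.66 [514.4  89.7  59. ]
cassette_center [319.9 270.4] 0.94 [507.2 180.1 130. ]
```

View pics/w2.png

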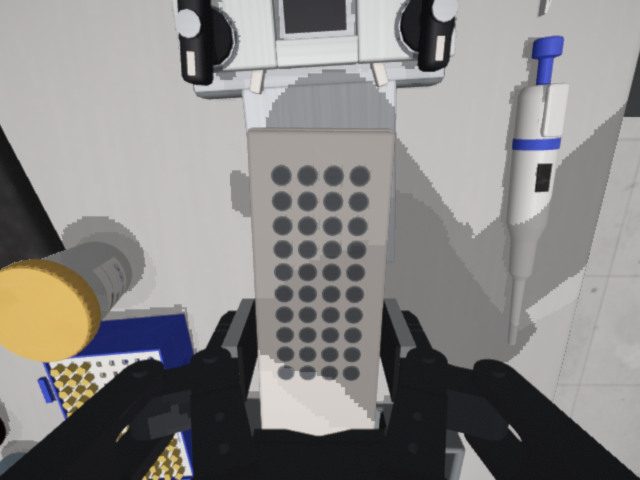

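```bash
python3 - <<'E'
from h import *
k=np.load('w2k.npy',allow_pickle=True).item()
im=cv2.imread('pics/w2.png')
for n,px,z in[('railL tip',(257,92),35),('railR tip',(383,84),35),('shelfL',(243,110),30),('shelfR',(397,110),30),('frame frontL',(212,72),59),('frame frontR',(450,68),59),('frame L',(222,10),59),('frame R',(456,40),59),('winL',(277,20),59),('winR',(357,20),59),('noseL',(249,130),134),('noseR',(392,130),134),('tailL',(258,400),134),('tailR',(378,400),134),('baseL',(194,96),25),('baseR',(443,84),25)]:print(n,bp('wrist',px,z,k).round(1))
cv2.imwrite('pics/z2.png',cv2.resize(im[0:135,165:475],None,fx=2.5,fy=2.5,interpolation=cv2.INTER_CUBIC))
E
```

```text
railL tip [542.7 111.   35. ]
railR tip [471.6 106.7  35. ]
shelfL [552.1 120.5  30. ]
shelfR [461.8 120.3  30. ]
frame frontL [560.9 103.3  59. ]
frame frontR [442.7 101.3  59. ]
frame L [553.7  76.4  59. ]
frame R [441.2  88.9  59. ]
winL [527.8  80.5  59. ]
winR [489.5  80.4  59. ]
noseL [530.5 128.9 134. ]
noseR [483.8 128.9 134. ]
tailL [532.9 237.  134. ]
tailR [482.8 236.9 134. ]
baseL [581.7 112.6  25. ]
baseR [434.8 105.8  25. ]
```

View pics/z2.png

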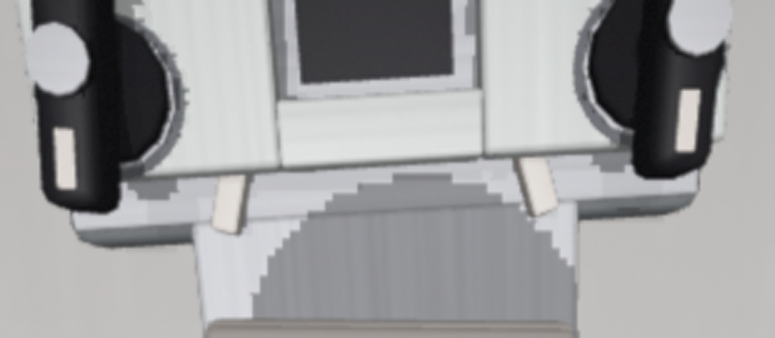

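```bash
python3 -m creep '[{"delta_pos":[-20,-25,0],"rot":[0,0,0],"jaw":30},{"delta_pos":[-20,-25,0],"rot":[0,0,0],"jaw":30},{"delta_pos":[-20,-25,0],"rot":[0,0,0],"jaw":30},{"delta_pos":[-10,-15,0],"rot":[0,0,0],"jaw":30},{"delta_pos":[0,0,0],"rot":[0,0,0],"jaw":30},{"delta_pos":[0,0,0],"rot":[0,0,0],"jaw":30},{"delta_pos":[0,0,0],"rot":[0,0,0],"jaw":30},{"delta_pos":[0,0,0],"rot":[0,0,0],"jaw":30},{"delta_pos":[0,0,0],"rot":[0,0,0],"jaw":30},{"delta_pos":[0,0,0],"rot":[0,0,0],"jaw":30}]'
python3 - <<'E'
from h import *
s,p,R=st();k=arm.calibration('wrist')
im=arm.get_image('wrist');cv2.imwrite('pics/w3.png',im[:,:,::-1]);np.save('w3k.npy',k,allow_pickle=True)
for t,z in(('knob_near_left_grip',80),('knob_far_right_grip',80)):
    for d in arm.masks_of('wrist',t)[:6]:
        m=d['pixels'].astype(np.uint8);c=max(cv2.findContours(m,0,1)[0],key=cv2.contourArea)
        print(t,np.round(d['location'],1),round(d['p'],2),bp('wrist',d['location'],z,k).round(1),np.round(cv2.minAreaRect(c)[2]))
E
```

```text
clock: 7.77
position: [508.0, 136.4, 206.2]
ee_rot: [-0.499, -0.5, 0.501, 0.5]
contact_force: [-0.6, 0.3, -0.7]
gripper_width: 49.8
t7.8 pos [508.  136.4 206.2] jawaxis -3.1398 down [-0.002 -0.001 -1.   ] F [-0.6  0.3 -0.7] w 49.8
j [ 0.57  0.24 -0.27 -0.   -1.06 -0.57]
knob_near_left_grip [395.7 158. ] 0.76 [452.6  81.2  80. ] 1.0
knob_far_right_grip [394.  155.5] 0.49 [453.9  79.5  80. ] 1.0
knob_far_right_grip [319.5 270.7] 0.3 [506.8 168.3  80. ] 90.0
```

View pics/w3.png

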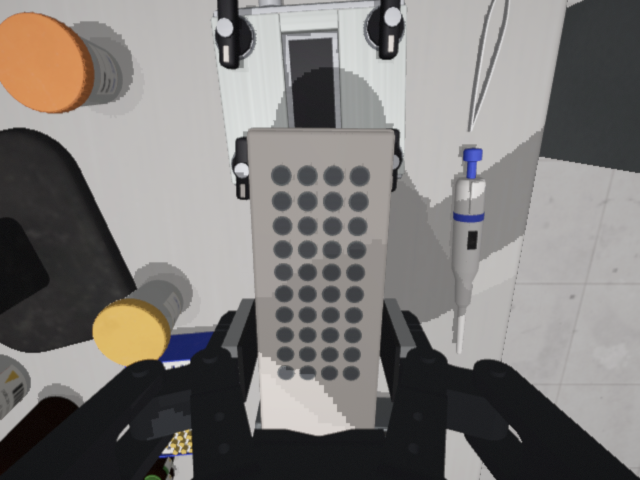

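```bash
python3 - <<'E'
from h import *
k=np.load('w3k.npy',allow_pickle=True).item()
im=cv2.imread('pics/w3.png')
hsv=cv2.cvtColor(im,40)
P=[]
for c in[(224,28),(392,18),(241,171),(397,162)]:
    x,y=c;x0,y0=max(x-13,0),max(y-13,0);r=im[y0:y+14,x0:x+14]
    P.append(bp('wrist',c,90,k));print(c,P[-1].round(1))
fr,nr,fl,nl=[p[:2] for p in P]
print('x dirs',(fr-nr),(fl-nl),'y dirs',fl-fr,nl-nr,'mean',np.mean([fr,nr,fl,nl],0))
v=(fr-nr+fl-nl);w=(fl-fr+nl-nr);print('yaw',np.arctan2(v[1],v[0]),np.arctan2(-w[0],w[1]),np.linalg.norm(v)/2,np.linalg.norm(w)/2)
for a,b in[((234,186),(230,100)),((288,37),(291,110)),((336,32),(338,100))]:
    p,q=bp('wrist',a,59,k),bp('wrist',b,59,k);print(p.round(1),q.round(1))
cv2.imwrite('pics/z3.png',cv2.resize(im[0:205,195:420],None,fx=3.2,fy=2.9,interpolation=cv2.INTER_CUBIC))
E
```

```text
(224, 28) [566.5   1.3  90. ]
(392, 18) [462.6  -4.3  90. ]
(241, 171) [561.6  89.2  90. ]
(397, 162) [453.6  82.9  90. ]
x dirs [103.91937912   5.59700427] [107.98517777   6.26311436] y dirs [-4.90757336 87.9300816 ] [-8.973372   87.26397151] mean [511.0631052   42.27676999]
yaw 0.05591082092970485 0.07906665388381853 106.11809888603217 87.87154955945206
[574.3 105.   59. ] [572.7  41.6  59. ]
[5.292e+02 3.000e-01 5.900e+01] [528.1  48.5  59. ]
[495.6  -2.8  59. ] [493.4  41.5  59. ]
```

View pics/z3.png

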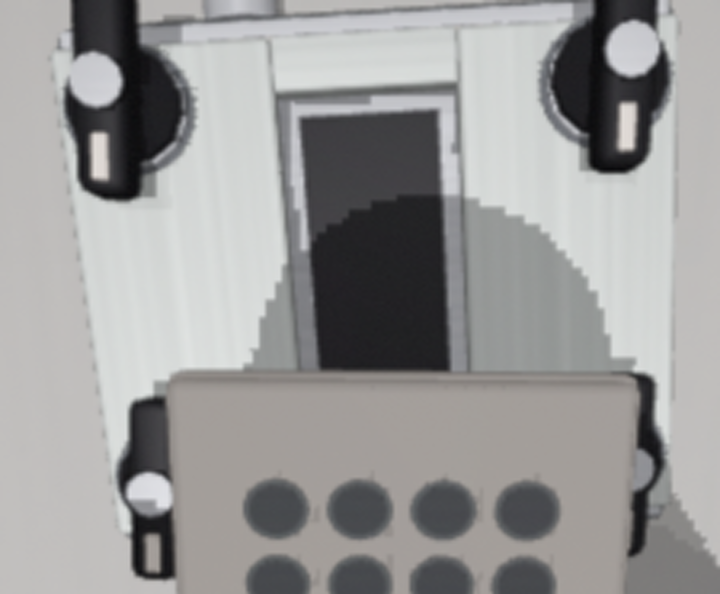

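```bash
python3 -m creep '[{"delta_pos":[0,0,0],"rot":[0,-0.051,0],"jaw":30},{"delta_pos":[20,0,0.7],"rot":[0,0,0],"jaw":30},{"delta_pos":[19.7,20,0.7],"rot":[0,0,0],"jaw":30},{"delta_pos":[0,30,0],"rot":[0,0,0],"jaw":30},{"delta_pos":[0,30,0],"rot":[0,0,0],"jaw":30},{"delta_pos":[0,30,0],"rot":[0,0,0],"jaw":30},{"delta_pos":[0,20,0],"rot":[0,0,0],"jaw":30},{"delta_pos":[0,10,0],"rot":[0,0,0],"jaw":30},{"delta_pos":[0,0,0],"rot":[0,0,0],"jaw":30},{"delta_pos":[0,0,0],"rot":[0,0,0],"jaw":30}]'
python3 - <<'E'
from h import *
s,p,R=st();k=arm.calibration('wrist')
im=arm.get_image('wrist');cv2.imwrite('pics/w4.png',im[:,:,::-1]);np.save('w4k.npy',k,allow_pickle=True)
E
```

```text
clock: 8.75
position: [505.5, 175.9, 67.7]
ee_rot: [0.487, 0.513, -0.513, -0.487]
contact_force: [-0.5, 0.0, 0.2]
gripper_width: 49.8
t8.8 pos [505.5 175.9  67.7] jawaxis -3.0891 down [ 0.001 -0.    -1.   ] F [-0.5  0.   0.2] w 49.8
j [ 0.64  0.41 -0.42  0.   -0.74 -0.59]
```

View pics/w4.png

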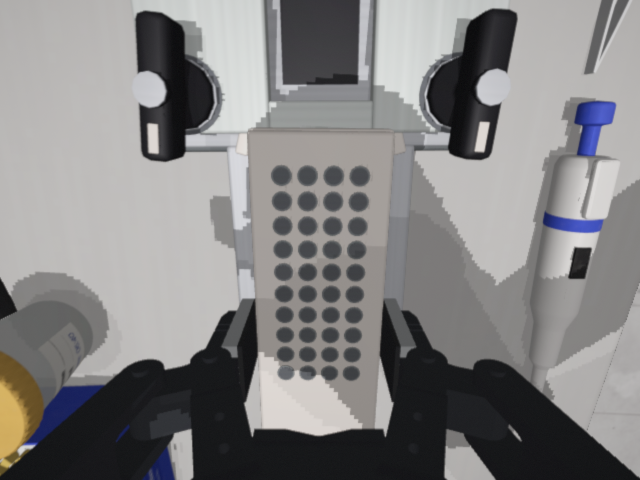

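```bash
python3 - <<'E'
from h import *
k=np.load('w4k.npy',allow_pickle=True).item()
for c,z in[((149.5,89),88),((491.5,87),88),((149.5,89),91),((491.5,87),91),((242,145),38),((400,144),38),((236,200),30),((408.5,200),30),((320.5,131),83)]:print(c,z,bp('wrist',c,z,k).round(1))
E
python3 -m creep '[{"delta_pos":[0,10,0],"rot":[0,0,0],"jaw":30},{"delta_pos":[0,10,1],"rot":[0,0,0],"jaw":30},{"delta_pos":[0,10,0],"rot":[0,0,0],"jaw":30},{"delta_pos":[0,4,0],"rot":[0,0,0],"jaw":30},{"delta_pos":[0,2,0],"rot":[0,0,0],"jaw":30},{"delta_pos":[0,0,0],"rot":[0,0,0],"jaw":30},{"delta_pos":[0,0,0],"rot":[0,0,0],"jaw":30},{"delta_pos":[0,0,0],"rot":[0,0,0],"jaw":60},{"delta_pos":[0,0,0],"rot":[0,0,0],"jaw":60},{"delta_pos":[0,0,0],"rot":[0,0,0],"jaw":70}]'
```

```text
(149.5, 89) 88 [561.8  88.6  88. ]
(491.5, 87) 88 [457.   82.6  88. ]
(149.5, 89) 91 [560.5  88.8  91. ]
(491.5, 87) 91 [458.3  82.9  91. ]
(242, 145) 38 [543.6 107.6  38. ]
(400, 144) 38 [472.2 103.4  38. ]
(236, 200) 30 [548.5 134.9  30. ]
(408.5, 200) 30 [463.  130.4  30. ]
(320.5, 131) 83 [508.7  98.4  83. ]
clock: 9.63
position: [503.1, 175.0, 30.6]
ee_rot: [-0.487, -0.512, 0.513, 0.487]
contact_force: [-0.1, 0.1, -0.7]
gripper_width: 69.1
```

```bash
python3 -m creep '[{"delta_pos":[0,-10,0],"rot":[0,0,0],"jaw":80},{"delta_pos":[0,-30,0],"rot":[0,0,0],"jaw":80},{"delta_pos":[0,-35,0],"rot":[0,0,0],"jaw":80},{"delta_pos":[25,0,0],"rot":[0,0,0],"jaw":70},{"delta_pos":[30,0,0],"rot":[0,0,0],"jaw":65},{"delta_pos":[16.5,0,0],"rot":[0,0,0],"jaw":65},{"delta_pos":[0,0,0],"rot":[0,0,0],"jaw":65},{"delta_pos":[0,0,0],"rot":[0,0,0],"jaw":65},{"delta_pos":[0,0,0],"rot":[0,0,0],"jaw":65},{"delta_pos":[0,0,0],"rot":[0,0,0],"jaw":65}]'
python3 - <<'E'
from h import *
s,p,R=st();k=arm.calibration('wrist')
im=arm.get_image('wrist');cv2.imwrite('pics/w5.png',im[:,:,::-1]);np.save('w5k.npy',k,allow_pickle=True)
E
```

```text
clock: 10.47
position: [499.8, 245.9, 105.8]
ee_rot: [-0.487, -0.512, 0.513, 0.487]
contact_force: [0.4, -0.9, 0.5]
gripper_width: 64.9
t10.5 pos [499.8 245.9 105.8] jawaxis -3.0904 down [-0.001 -0.001 -1.   ] F [ 0.4 -0.9  0.5] w 64.9
j [ 0.75  0.4  -0.33 -0.   -0.85 -0.7 ]
```

View pics/w5.png

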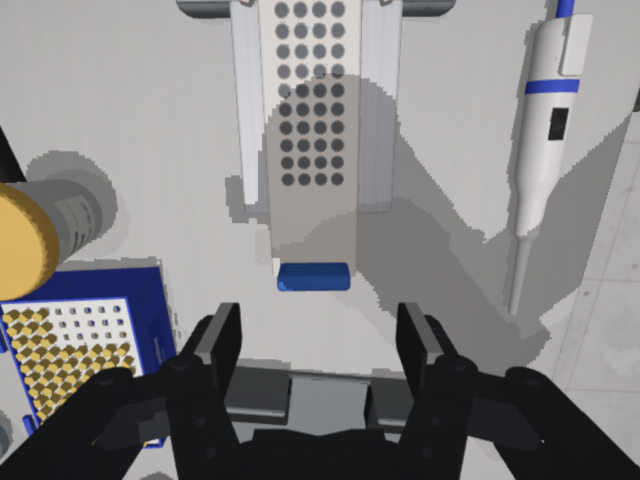

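```bash
python3 - <<'E'
from h import *
k=np.load('w5k.npy',allow_pickle=True).item()
for c,z in[((279,264),67.5),((349,263),67.5),((314,263),67.5),((278,277),67.5),((350,276),67.5),((262,60),46),((347,60),46),((271,240),46),((355,240),46),((244,190),30),((392,190),30)]:print(c,z,bp('wrist',c,z,k).round(1))
for X in [(500.7,241,67.5),(500.2,251,67.5)]:print(pj('wrist',X,k))
im=cv2.imread('pics/w5.png');print(im[255:300,314])
E
```

```text
(279, 264) 67.5 [520.8 238.   67.5]
(349, 263) 67.5 [484.  235.6  67.5]
(314, 263) 67.5 [502.4 236.6  67.5]
(278, 277) 67.5 [521.2 245.5  67.5]
(350, 276) 67.5 [482.9 243.   67.5]
(262, 60) 46 [533.1 138.1  46. ]
(347, 60) 46 [490.9 136.   46. ]
(271, 240) 46 [527.7 232.1  46. ]
(355, 240) 46 [479.3 229.7  46. ]
(244, 190) 30 [545.9 206.9  30. ]
(392, 190) 30 [457.9 202.4  30. ]
[316.82735655 270.95311941]
[316.84002636 288.15309669]
[[135 138 144]
 [135 139 144]
 [135 139 144]
 [135 139 144]
 [134 138 143]
 [135 139 143]
 [133 135 140]
 [112  98  96]
 [ 94  58  45]
 [ 90  46  26]
 [ 93  47  26]
 [107  55  29]
 [ 99  50  27]
 [ 99  51  28]
 [105  54  31]
 [ 98  50  28]
 [103  52  28]
 [103  53  30]
 [ 96  49  28]
 [ 98  49  26]
 [106  55  30]
 [115  59  32]
 [120  63  35]
 [123  65  36]
 [125  66  38]
 [126  67  38]
 [125  66  37]
 [125  67  39]
 [125  66  37]
 [124  64  36]
 [123  63  35]
 [123  63  35]
 [122  64  35]
 [122  63  34]
 [118  62  34]
 [123  87  77]
 [172 169 171]
 [184 186 188]
 [185 187 189]
 [186 187 189]
 [186 187 189]
 [186 187 189]
 [185 187 189]
 [185 187 189]
 [185 187 189]]
```

```bash
python3 -m creep '[{"delta_pos":[2,15,-0.8],"rot":[0,-0.004,0],"jaw":65},{"delta_pos":[0,20,0],"rot":[0,0,0],"jaw":65},{"delta_pos":[0,15,0],"rot":[0,0,0],"jaw":65},{"delta_pos":[0,7,0],"rot":[0,0,0],"jaw":65},{"delta_pos":[0,0,0],"rot":[0,0,0],"jaw":65},{"delta_pos":[0,0,0],"rot":[0,0,0],"jaw":55},{"delta_pos":[0,0,0],"rot":[0,0,0],"jaw":45},{"delta_pos":[0,0,0],"rot":[0,0,0],"jaw":30},{"delta_pos":[0,0,0],"rot":[0,0,0],"jaw":25},{"delta_pos":[0,0,0],"rot":[0,0,0],"jaw":25}]'
python3 -m creep '[{"delta_pos":[0,0,0],"rot":[0,0,0],"jaw":25},{"delta_pos":[0,0,0],"rot":[0,0,0],"jaw":25},{"delta_pos":[0,0,0],"rot":[0,0,0],"jaw":25},{"delta_pos":[0,0,0],"rot":[0,0,0],"jaw":25},{"delta_pos":[0,0,0],"rot":[0,0,0],"jaw":25},{"delta_pos":[0,0,0],"rot":[0,0,0],"jaw":25},{"delta_pos":[0,0,0],"rot":[0,0,0],"jaw":25},{"delta_pos":[0,0,0],"rot":[0,0,0],"jaw":25},{"delta_pos":[0,0,0],"rot":[0,0,0],"jaw":25},{"delta_pos":[0,0,0],"rot":[0,0,0],"jaw":25}]'
python3 - <<'E'
from h import *
s,p,R=st();k=arm.calibration('wrist')
im=arm.get_image('wrist');cv2.imwrite('pics/w6.png',im[:,:,::-1]);np.save('w6k.npy',k,allow_pickle=True)
E
```

```text
clock: 11.35
position: [501.7, 249.5, 50.6]
ee_rot: [0.486, 0.515, -0.513, -0.486]
contact_force: [0.5, -0.1, 3.8]
gripper_width: 38.2
clock: 12.18
position: [501.7, 249.8, 50.3]
ee_rot: [0.486, 0.515, -0.513, -0.485]
contact_force: [-0.9, 0.8, 6.3]
gripper_width: 38.3
t12.2 pos [501.7 249.8  50.3] jawaxis -3.0849 down [ 0.002  0.001 -1.   ] F [-0.9  0.8  6.3] w 38.3
j [ 0.75  0.47 -0.37  0.   -0.72 -0.7 ]
```

View pics/w6.png

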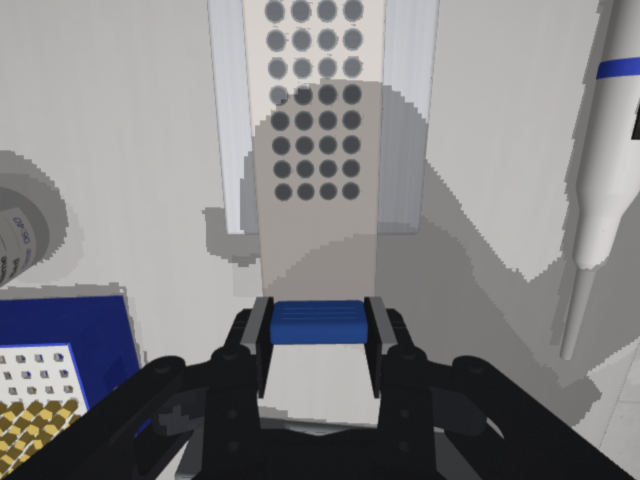

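```bash
python3 - <<'E'
from h import *
k=np.load('w6k.npy',allow_pickle=True).item()
im=cv2.imread('pics/w6.png')
g=cv2.cvtColor(im,6).astype(int)
for r in(20,50,220):
    print(r,[ (np.argsort(-abs(np.diff(g[r,a:b])))[:3]+a).tolist() for a,b in((195,240),(235,275),(365,400),(410,450))])
def mid(a,b,r,z):
    p,q=bp('wrist',(a,r),z,k),bp('wrist',(b,r),z,k);return p[:2].round(1),q[:2].round(1),((p+q)/2)[:2].round(1)
print('wells',mid(275.5,353.5,10,46),mid(283.5,350.5,191,46))
print('edges',mid(246,383,40,46),mid(262,376.5,280,46))
print('shelf',mid(211,435,40,30),mid(229,418.5,230,30))
print('grip',mid(272,367,330,67.5))
def axis(y):return 511.8-.055*(y-41.8)
for y in(110,130,200,210,230,250):print(y,round(axis(y),1))
E
```

```text
20 [[207, 208, 209], [267, 268, 242], [383, 385, 382], [437, 434, 435]]
50 [[210, 211, 212], [270, 244, 271], [384, 383, 381], [435, 432, 431]]
220 [[204, 225, 226], [239, 257, 240], [376, 375, 377], [419, 427, 420]]
wells (array([523. , 133.5]), array([495.9, 132. ]), array([509.4, 132.8])) (array([518.5, 196.7]), array([491.7, 195.2]), array([505.1, 196. ]))
edges (array([533.2, 143.4]), array([484.7, 140.7]), array([509. , 142.1])) (array([526.8, 236.2]), array([477.2, 233.4]), array([502. , 234.8]))
shelf (array([550. , 141.5]), array([462. , 136.6]), array([506., 139.])) (array([544.5, 219.3]), array([457.5, 214.4]), array([501. , 216.9]))
grip (array([519.7, 247.3]), array([482.8, 245.2]), array([501.2, 246.3]))
110 508.0
130 506.9
200 503.1
210 502.5
230 501.4
250 500.3
```

```bash
python3 -m creep '[{"delta_pos":[0,0,1],"rot":[0,0.005,0],"jaw":25},{"delta_pos":[0,0,1],"rot":[0,0.005,0],"jaw":25},{"delta_pos":[-4,0,0],"rot":[0,0,0],"jaw":25},{"delta_pos":[-5,0,0],"rot":[0,0,0],"jaw":25},{"delta_pos":[-5,0,0],"rot":[0,0,0],"jaw":25},{"delta_pos":[-5,0,0],"rot":[0,0,0],"jaw":25},{"delta_pos":[-5,0,0],"rot":[0,0,0],"jaw":25},{"delta_pos":[-5,0,0],"rot":[0,0,0],"jaw":25},{"delta_pos":[-5,0,0],"rot":[0,0,0],"jaw":25},{"delta_pos":[0,0,0],"rot":[0,0,0],"jaw":25}]'
```

```text
clock: 13.07
position: [501.8, 216.3, 50.8]
ee_rot: [0.489, 0.513, -0.509, -0.488]
contact_force: [1.9, 2.2, 9.0]
gripper_width: 38.1
```

```bash
python3 -m creep '[{"delta_pos":[-6,0,0],"rot":[0,0,0],"jaw":25},{"delta_pos":[-6,0,0],"rot":[0,0,0],"jaw":25},{"delta_pos":[-7,0,0],"rot":[0,0,0],"jaw":25},{"delta_pos":[-7,0,0],"rot":[0,0,0],"jaw":25},{"delta_pos":[-7,0,0],"rot":[0,0,0],"jaw":25},{"delta_pos":[-7,0,0],"rot":[0,0,0],"jaw":25},{"delta_pos":[-7,0,0],"rot":[0,0,0],"jaw":25},{"delta_pos":[-7,0,0],"rot":[0,0,0],"jaw":25},{"delta_pos":[-6,0,0],"rot":[0,0,0],"jaw":25},{"delta_pos":[0,0,0],"rot":[0,0,0],"jaw":25}]'; python3 - <<'E'
from h import *
st()
E
```

```text
clock: 13.9
position: [504.6, 155.9, 50.7]
ee_rot: [0.489, 0.513, -0.51, -0.488]
contact_force: [0.7, 2.1, 8.7]
gripper_width: 38.1
t13.9 pos [504.6 155.9  50.7] jawaxis -3.0959 down [ 0.004  0.003 -1.   ] F [0.7 2.1 8.7] w 38.1
j [ 0.61  0.43 -0.46 -0.   -0.68 -0.56]
```

```bash
python3 -m creep '[{"delta_pos":[-4,0,0],"rot":[0,0,0],"jaw":25},{"delta_pos":[-4,0,0],"rot":[0,0,0],"jaw":25},{"delta_pos":[-3,0,0],"rot":[0,0,0],"jaw":25},{"delta_pos":[-3,0,0],"rot":[0,0,0],"jaw":25},{"delta_pos":[-2,0,0],"rot":[0,0,0],"jaw":25},{"delta_pos":[0,0,0],"rot":[0,0,0],"jaw":25},{"delta_pos":[0,0,0],"rot":[0,0,0],"jaw":25},{"delta_pos":[0,0,0],"rot":[0,0,0],"jaw":25},{"delta_pos":[0,0,0],"rot":[0,0,0],"jaw":25},{"delta_pos":[0,0,0],"rot":[0,0,0],"jaw":25}]'
python3 -m creep '[{"delta_pos":[-1,0,0],"rot":[0,0,0],"jaw":25},{"delta_pos":[0,0,0],"rot":[0,0,0],"jaw":25},{"delta_pos":[-1,0,0],"rot":[0,0,0],"jaw":25},{"delta_pos":[0,0,0],"rot":[0,0,0],"jaw":25},{"delta_pos":[-1,0,0],"rot":[0,0,0],"jaw":25},{"delta_pos":[0,0,0],"rot":[0,0,0],"jaw":25},{"delta_pos":[0,0,0],"rot":[0,0,0],"jaw":25},{"delta_pos":[0,0,0],"rot":[0,0,0],"jaw":25},{"delta_pos":[0,0,0],"rot":[0,0,0],"jaw":25},{"delta_pos":[0,0,0],"rot":[0,0,0],"jaw":25}]'
```

```text
clock: 14.73
position: [505.5, 140.7, 50.7]
ee_rot: [0.489, 0.513, -0.51, -0.488]
contact_force: [-0.2, 3.5, 9.4]
gripper_width: 38.7
clock: 15.57
position: [505.7, 138.1, 50.8]
ee_rot: [0.489, 0.513, -0.509, -0.488]
contact_force: [-0.5, 5.0, 9.4]
gripper_width: 38.6
```

```bash
python3 -m creep '[{"delta_pos":[-1,0,0],"rot":[0,0,0],"jaw":25},{"delta_pos":[0,0,0],"rot":[0,0,0],"jaw":25},{"delta_pos":[-1,0,0],"rot":[0,0,0],"jaw":25},{"delta_pos":[0,0,0],"rot":[0,0,0],"jaw":25},{"delta_pos":[-1,0,0],"rot":[0,0,0],"jaw":25},{"delta_pos":[0,0,0],"rot":[0,0,0],"jaw":25},{"delta_pos":[0,0,0],"rot":[0,0,0],"jaw":25},{"delta_pos":[0,0,0],"rot":[0,0,0],"jaw":25},{"delta_pos":[0,0,0],"rot":[0,0,0],"jaw":25},{"delta_pos":[0,0,0],"rot":[0,0,0],"jaw":25}]'
```

```text
clock: 16.4
position: [505.8, 135.7, 50.8]
ee_rot: [0.488, 0.514, -0.509, -0.488]
contact_force: [-1.3, 7.6, 8.6]
gripper_width: 38.3
```

```bash
python3 -m creep '[{"delta_pos":[-1,0,0],"rot":[0,0,0],"jaw":25},{"delta_pos":[0,0,0],"rot":[0,0,0],"jaw":25},{"delta_pos":[-1,0,0],"rot":[0,0,0],"jaw":25},{"delta_pos":[0,0,0],"rot":[0,0,0],"jaw":25},{"delta_pos":[-1,0,0],"rot":[0,0,0],"jaw":25},{"delta_pos":[0,0,0],"rot":[0,0,0],"jaw":25},{"delta_pos":[0,0,0],"rot":[0,0,0],"jaw":25},{"delta_pos":[0,0,0],"rot":[0,0,0],"jaw":25},{"delta_pos":[0,0,0],"rot":[0,0,0],"jaw":25},{"delta_pos":[0,0,0],"rot":[0,0,0],"jaw":25}]'
python3 - <<'E'
from h import *
s,p,R=st();k=arm.calibration('wrist')
im=arm.get_image('wrist');cv2.imwrite('pics/w7.png',im[:,:,::-1]);np.save('w7k.npy',k,allow_pickle=True)
E
```

```text
clock: 17.23
position: [506.4, 135.6, 50.8]
ee_rot: [0.488, 0.515, -0.507, -0.489]
contact_force: [-3.8, 18.1, 8.2]
gripper_width: 37.9
t17.2 pos [506.4 135.6  50.8] jawaxis -3.0960 down [ 0.007  0.009 -1.   ] F [-3.8 18.1  8.2] w 37.9
j [ 0.57  0.42 -0.47 -0.01 -0.67 -0.52]
```

View pics/w7.png

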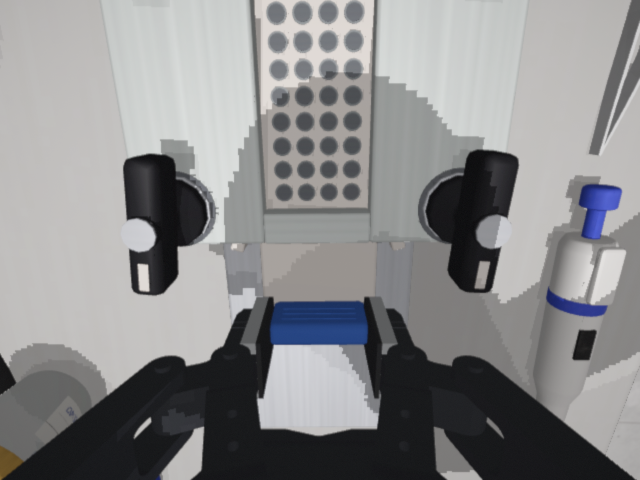

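```bash
python3 -m creep '[{"delta_pos":[0,0,0],"rot":[0,0,0],"jaw":60},{"delta_pos":[0,0,0],"rot":[0,0,0],"jaw":60},{"delta_pos":[0,0,0],"rot":[0,0,0],"jaw":60},{"delta_pos":[0,-20,0],"rot":[0,0,0],"jaw":60},{"delta_pos":[0,-30,0],"rot":[0,0,0],"jaw":50},{"delta_pos":[0,-40,0],"rot":[0,0,0],"jaw":40},{"delta_pos":[-20,-20,0],"rot":[0,0,0],"jaw":40},{"delta_pos":[-20,0,0],"rot":[0,0,0],"jaw":40},{"delta_pos":[0,0,0],"rot":[0,0,0],"jaw":40},{"delta_pos":[0,0,0],"rot":[0,0,0],"jaw":40}]'
python3 - <<'E'
from h import *
k=np.load('w7k.npy',allow_pickle=True).item()
for z in(86,88,90):
    a,b=bp('wrist',(140.5,233.5),z,k)[:2],bp('wrist',(492.5,231.5),z,k)[:2];d=a-b
    print(z,a.round(1),b.round(1),np.linalg.norm(d),np.arctan2(d[1],d[0]),((a+b)/2).round(1))
s,p,R=st();k=arm.calibration('wrist')
im=arm.get_image('wrist');cv2.imwrite('pics/w8.png',im[:,:,::-1]);np.save('w8k.npy',k,allow_pickle=True)
# predict cap pixels and detect bright grey blobs near
O=np.array([511.8,41.8]);th=.056;M=np.array([[np.cos(th),-np.sin(th)],[np.sin(th),np.cos(th)]])
g=cv2.cvtColor(im,cv2.COLOR_RGB2GRAY);hsv=cv2.cvtColor(im,cv2.COLOR_RGB2HSV)
ci=cv2.HoughCircles(cv2.medianBlur(g,3),cv2.HOUGH_GRADIENT,1,15,param1=80,param2=14,minRadius=6,maxRadius=22)
for n,x,y in(('NL',-52,44),('FL',52,44),('FR',52,-44),('NR',-52,-44)):
    w=O+M@[x,y];u=pj('wrist',[*w,89],k);print(n,w.round(1),u.round(1),end=' ')
    if ci is not None:
        for c in ci[0]:
            if np.hypot(*(c[:2]-u))<15:print(c.round(1),bp('wrist',c[:2],89,k).round(1),end=' ')
    print()
E
```

```text
clock: 18.12
position: [505.2, 88.6, 158.7]
ee_rot: [-0.489, -0.51, 0.511, 0.489]
contact_force: [0.5, -0.1, -0.2]
gripper_width: 39.8
86 [562.2  89.5] [455.7  83.8] 106.63280360878142 0.05343791107679284 [508.9  86.7]
88 [561.2  88.8] [456.7  83.3] 104.6345737661932 0.05343791107679287 [508.9  86. ]
90 [560.2  88.2] [457.7  82.7] 102.63634392360481 0.05343791107679298 [508.9  85.4]
t18.1 pos [505.2  88.6 158.7] jawaxis -3.0984 down [-0.002 -0.    -1.   ] F [ 0.5 -0.1 -0.2] w 39.8
j [ 0.49  0.26 -0.37 -0.   -0.94 -0.45]
NL [457.4  82.8] [396.5 252.6] [396.5 252.5   8. ] [457.4  82.8  89. ] 
FL [561.3  88.6] [226.7 254.8] [226.5 255.5   8.4] [561.4  89.1  89. ] 
FR [566.2   0.8] [211.8 101.4] [210.5 102.5  10.6] [566.9   1.3  89. ] 
NR [462.3  -5. ] [405.1  98.7] [396.5  99.5  20.3] [466.9  -4.4  89. ]
```

```bash
python3 -m creep '[{"delta_pos":[-3.5,0,24],"rot":[0,0,0],"jaw":40},{"delta_pos":[0,0,23.7],"rot":[0,0,0],"jaw":40},{"delta_pos":[0,25,0],"rot":[0,0,0],"jaw":40},{"delta_pos":[0,25,0],"rot":[0,0,0],"jaw":40},{"delta_pos":[0,15,0],"rot":[0,0,0],"jaw":40},{"delta_pos":[0,10,0],"rot":[0,0,0],"jaw":40},{"delta_pos":[0,5,0],"rot":[0,0,0],"jaw":40},{"delta_pos":[0,5.5,0],"rot":[0,0,0],"jaw":40},{"delta_pos":[0,0,0],"rot":[0,0,0],"jaw":40},{"delta_pos":[0,0,0],"rot":[0,0,0],"jaw":40}]'
python3 - <<'E'
from h import *
st()
E
```

```text
clock: 19.0
position: [458.8, 84.5, 73.7]
ee_rot: [-0.488, -0.511, 0.512, 0.488]
contact_force: [1.1, -0.5, -0.3]
gripper_width: 39.9
t19.0 pos [458.8  84.5  73.7] jawaxis -3.0953 down [-0. -0. -1.] F [ 1.1 -0.5 -0.3] w 39.9
j [ 0.53  0.31 -0.58  0.   -0.68 -0.49]
```

```bash
python3 -m creep '[{"delta_pos":[-1.2,0,0.8],"rot":[0,0,0],"jaw":40},{"delta_pos":[0,0,0],"rot":[0,0,0],"jaw":20},{"delta_pos":[0,0,0],"rot":[0,0,0],"jaw":2},{"delta_pos":[0,0,0],"rot":[0,0,0],"jaw":2},{"delta_pos":[0,0,0],"rot":[0,0,0],"jaw":2},{"delta_pos":[0,0,0],"rot":[0,0,0],"jaw":2},{"delta_pos":[0,0,0],"rot":[0,0,0],"jaw":2},{"delta_pos":[0,0,0],"rot":[0,0.12,0],"jaw":2},{"delta_pos":[0,0.2,0],"rot":[0,0.12,0],"jaw":2},{"delta_pos":[0,0.3,0],"rot":[0,0.12,0],"jaw":2}]'; python3 - <<'E'
from h import *
st()
E
```

```text
clock: 19.83
position: [457.5, 83.1, 73.9]
ee_rot: [-0.573, -0.414, 0.414, 0.573]
contact_force: [-3.7, 1.3, 4.5]
gripper_width: 9.5
t19.8 pos [457.5  83.1  73.9] jawaxis 2.8221 down [-0. -0. -1.] F [-3.7  1.3  4.5] w 9.5
j [ 0.53  0.31 -0.58 -0.   -0.68 -0.85]
```

```bash
python3 -m creep '[{"delta_pos":[0,0.3,0],"rot":[0,0.12,0],"jaw":2},{"delta_pos":[0,0.3,0],"rot":[0,0.12,0],"jaw":2},{"delta_pos":[0,0.3,0],"rot":[0,0.12,0],"jaw":2},{"delta_pos":[0,0.3,0],"rot":[0,0.12,0],"jaw":2},{"delta_pos":[0,0,0],"rot":[0,0,0],"jaw":2},{"delta_pos":[0,0,0],"rot":[0,0,0],"jaw":2},{"delta_pos":[0,0,0],"rot":[0,0,0],"jaw":40},{"delta_pos":[0,0,0],"rot":[0,0,0],"jaw":40},{"delta_pos":[0,0,0],"rot":[0,0,0],"jaw":40},{"delta_pos":[0,0,0],"rot":[0,0,0],"jaw":40}]'; python3 - <<'E'
from h import *
st()
E
python3 -m creep '[{"delta_pos":[0,-10,0],"rot":[0,-0.12,0],"jaw":40},{"delta_pos":[0,-10,0],"rot":[0,-0.12,0],"jaw":40},{"delta_pos":[0,-10,0],"rot":[0,-0.12,0],"jaw":40},{"delta_pos":[0,-5,0],"rot":[0,-0.12,0],"jaw":40},{"delta_pos":[0,0,0],"rot":[0,-0.12,0],"jaw":40},{"delta_pos":[0,0,0],"rot":[0,-0.12,0],"jaw":40},{"delta_pos":[0,0,0],"rot":[0,-0.12,0],"jaw":40},{"delta_pos":[0,0,0],"rot":[0,0,0],"jaw":40},{"delta_pos":[0,0,0],"rot":[0,0,0],"jaw":40},{"delta_pos":[0,0,0],"rot":[0,0,0],"jaw":40}]'; python3 - <<'E'
from h import *
to([566.3,0.9,73],.045)
E
```

```text
clock: 20.67
position: [458.2, 83.1, 72.2]
ee_rot: [0.654, 0.268, -0.268, -0.654]
contact_force: [0.4, 0.4, -0.7]
gripper_width: 39.7
t20.7 pos [458.2  83.1  72.2] jawaxis 2.3476 down [ 0.  0. -1.] F [ 0.4  0.4 -0.7] w 39.7
j [ 0.53  0.31 -0.58  0.   -0.68 -1.32]
clock: 21.5
position: [458.0, 83.0, 107.0]
ee_rot: [-0.489, -0.511, 0.511, 0.489]
contact_force: [-0.4, 0.0, -1.1]
gripper_width: 40.0
t21.5 pos [458.  83. 107.] jawaxis -3.0981 down [-0. -0. -1.] F [-0.4  0.  -1.1] w 40.0
j [ 0.53  0.26 -0.54  0.   -0.77 -0.49]
rotvec [-0.0001 -0.0015 -0.0001] last joint -0.4864581809600972
shift tool [ -86.8   34.  -104.6]
```

```bash
python3 -m creep '[{"delta_pos":[-21.7,0,-26.1],"rot":[0,0,0],"jaw":40},{"delta_pos":[-21.7,0,-26.1],"rot":[0,0,0],"jaw":40},{"delta_pos":[-21.7,0,-26.1],"rot":[0,0,0],"jaw":40},{"delta_pos":[-21.7,0,-26.1],"rot":[0,0,0],"jaw":40},{"delta_pos":[0,10,0],"rot":[0,0,0],"jaw":40},{"delta_pos":[0,14,0],"rot":[0,0,0],"jaw":40},{"delta_pos":[0,10,0],"rot":[0,0,0],"jaw":40},{"delta_pos":[0,0,0],"rot":[0,0,0],"jaw":40},{"delta_pos":[0,0,0],"rot":[0,0,0],"jaw":40},{"delta_pos":[0,0,0],"rot":[0,0,0],"jaw":40}]'; python3 - <<'E'
from h import *
to([566.3,0.9,73],.045)
E
```

```text
clock: 22.33
position: [566.4, 1.6, 73.6]
ee_rot: [0.488, 0.512, -0.511, -0.488]
contact_force: [0.6, 0.3, 0.2]
gripper_width: 40.0
t22.3 pos [566.4   1.6  73.6] jawaxis -3.0950 down [ 0.001 -0.    -1.   ] F [0.6 0.3 0.2] w 40.0
j [ 0.29  0.45 -0.34  0.   -0.78 -0.24]
rotvec [ 0.0008  0.0015 -0.0001] last joint -0.24275637852704413
shift tool [-0.7  0.6  0.2]
```

```bash
python3 -m creep '[{"delta_pos":[-0.6,0,0],"rot":[0,0,0],"jaw":20},{"delta_pos":[0,0,0],"rot":[0,0,0],"jaw":2},{"delta_pos":[0,0,0],"rot":[0,0,0],"jaw":2},{"delta_pos":[0,0,0],"rot":[0,0,0],"jaw":2},{"delta_pos":[0,0,0],"rot":[0,0,0],"jaw":2},{"delta_pos":[0,0,0],"rot":[0,0,0],"jaw":2},{"delta_pos":[0,0,0],"rot":[0,0.12,0],"jaw":2},{"delta_pos":[0,0.3,0],"rot":[0,0.12,0],"jaw":2},{"delta_pos":[0,0.3,0],"rot":[0,0.12,0],"jaw":2},{"delta_pos":[0,0.3,0],"rot":[0,0.12,0],"jaw":2}]'; python3 - <<'E'
from h import *
st()
E
python3 -m creep '[{"delta_pos":[0,0.3,0],"rot":[0,0.12,0],"jaw":2},{"delta_pos":[0,0.3,0],"rot":[0,0.12,0],"jaw":2},{"delta_pos":[0,0.3,0],"rot":[0,0.12,0],"jaw":2},{"delta_pos":[0,0,0],"rot":[0,0,0],"jaw":2},{"delta_pos":[0,0,0],"rot":[0,0,0],"jaw":2},{"delta_pos":[0,0,0],"rot":[0,0,0],"jaw":2},{"delta_pos":[0,0,0],"rot":[0,0,0],"jaw":40},{"delta_pos":[0,0,0],"rot":[0,0,0],"jaw":40},{"delta_pos":[0,0,0],"rot":[0,0,0],"jaw":40},{"delta_pos":[0,0,0],"rot":[0,0,0],"jaw":40}]'; python3 - <<'E'
from h import *
st()
E
python3 -m creep '[{"delta_pos":[0,-10,0],"rot":[0,-0.12,0],"jaw":40},{"delta_pos":[0,-10,0],"rot":[0,-0.12,0],"jaw":40},{"delta_pos":[0,-10,0],"rot":[0,-0.12,0],"jaw":40},{"delta_pos":[0,-5,0],"rot":[0,-0.12,0],"jaw":40},{"delta_pos":[0,0,0],"rot":[0,-0.12,0],"jaw":40},{"delta_pos":[0,0,0],"rot":[0,-0.12,0],"jaw":40},{"delta_pos":[0,0,0],"rot":[0,-0.12,0],"jaw":40},{"delta_pos":[0,0,0],"rot":[0,0,0],"jaw":40},{"delta_pos":[0,0,0],"rot":[0,0,0],"jaw":40},{"delta_pos":[0,0,0],"rot":[0,0,0],"jaw":40}]'; python3 - <<'E'
from h import *
to([462.5,-4.8,73],.045)
E
```

```text
clock: 23.17
position: [566.2, 0.9, 73.3]
ee_rot: [0.597, 0.379, -0.379, -0.597]
contact_force: [-3.1, 2.2, 6.8]
gripper_width: 9.4
t23.2 pos [566.2   0.9  73.3] jawaxis 2.7026 down [ 0.  0. -1.] F [-3.1  2.2  6.8] w 9.4
j [ 0.29  0.45 -0.34 -0.   -0.78 -0.73]
clock: 24.0
position: [566.3, 0.5, 71.1]
ee_rot: [0.654, 0.268, -0.268, -0.654]
contact_force: [-0.0, 0.2, 0.5]
gripper_width: 39.7
t24.0 pos [5.663e+02 5.000e-01 7.110e+01] jawaxis 2.3475 down [-0. -0. -1.] F [-0.   0.2  0.5] w 39.7
j [ 0.29  0.45 -0.34  0.   -0.78 -1.08]
clock: 24.83
position: [566.3, 0.5, 106.2]
ee_rot: [-0.489, -0.511, 0.511, 0.489]
contact_force: [0.4, -0.1, 0.3]
gripper_width: 40.0
t24.8 pos [5.663e+02 5.000e-01 1.062e+02] jawaxis -3.0982 down [-0. -0. -1.] F [ 0.4 -0.1  0.3] w 40.0
j [ 0.29  0.41 -0.3   0.   -0.86 -0.24]
rotvec [-0.0002 -0.0016 -0.0001] last joint -0.24363832969598684
shift tool [ -0.8  33.2 103.9]
```

```bash
python3 -m creep '[{"delta_pos":[-1.2,0,26],"rot":[0,0,0],"jaw":40},{"delta_pos":[0,0,26],"rot":[0,0,0],"jaw":40},{"delta_pos":[0,0,26],"rot":[0,0,0],"jaw":40},{"delta_pos":[0,0,26],"rot":[0,0,0],"jaw":40},{"delta_pos":[0,10,0],"rot":[0,0,0],"jaw":40},{"delta_pos":[0,14,0],"rot":[0,0,0],"jaw":40},{"delta_pos":[0,9,0],"rot":[0,0,0],"jaw":40},{"delta_pos":[0,0,0],"rot":[0,0,0],"jaw":40},{"delta_pos":[0,0,0],"rot":[0,0,0],"jaw":40},{"delta_pos":[0,0,0],"rot":[0,0,0],"jaw":40}]'; python3 - <<'E'
from h import *
to([462.5,-4.8,73],.045)
E
```

```text
clock: 25.67
position: [463.1, -5.3, 73.5]
ee_rot: [0.489, 0.511, -0.511, -0.488]
contact_force: [-0.2, -0.4, 0.1]
gripper_width: 40.2
t25.7 pos [463.1  -5.3  73.5] jawaxis -3.0960 down [ 0. -0. -1.] F [-0.2 -0.4  0.1] w 40.2
j [ 0.34  0.3  -0.59  0.   -0.68 -0.3 ]
rotvec [ 0.0005  0.0006 -0.0001] last joint -0.2956591075217639
shift tool [0.5 0.5 0.5]
```

```bash
python3 -m creep '[{"delta_pos":[0.5,0,0.5],"rot":[0,0,0],"jaw":20},{"delta_pos":[0,0,0],"rot":[0,0,0],"jaw":2},{"delta_pos":[0,0,0],"rot":[0,0,0],"jaw":2},{"delta_pos":[0,0,0],"rot":[0,0,0],"jaw":2},{"delta_pos":[0,0,0],"rot":[0,0,0],"jaw":2},{"delta_pos":[0,0,0],"rot":[0,0,0],"jaw":2},{"delta_pos":[0,0,0],"rot":[0,0.12,0],"jaw":2},{"delta_pos":[0,0.3,0],"rot":[0,0.12,0],"jaw":2},{"delta_pos":[0,0.3,0],"rot":[0,0.12,0],"jaw":2},{"delta_pos":[0,0.3,0],"rot":[0,0.12,0],"jaw":2}]'; python3 - <<'E'
from h import *
st()
E
python3 -m creep '[{"delta_pos":[0,0.3,0],"rot":[0,0.12,0],"jaw":2},{"delta_pos":[0,0.3,0],"rot":[0,0.12,0],"jaw":2},{"delta_pos":[0,0.3,0],"rot":[0,0.12,0],"jaw":2},{"delta_pos":[0,0,0],"rot":[0,0,0],"jaw":2},{"delta_pos":[0,0,0],"rot":[0,0,0],"jaw":2},{"delta_pos":[0,0,0],"rot":[0,0,0],"jaw":2},{"delta_pos":[0,0,0],"rot":[0,0,0],"jaw":40},{"delta_pos":[0,0,0],"rot":[0,0,0],"jaw":40},{"delta_pos":[0,0,0],"rot":[0,0,0],"jaw":40},{"delta_pos":[0,0,0],"rot":[0,0,0],"jaw":40}]'; python3 - <<'E'
from h import *
st()
E
python3 -m creep '[{"delta_pos":[0,-10,0],"rot":[0,-0.12,0],"jaw":40},{"delta_pos":[0,-10,0],"rot":[0,-0.12,0],"jaw":40},{"delta_pos":[0,-10,0],"rot":[0,-0.12,0],"jaw":40},{"delta_pos":[0,-5,0],"rot":[0,-0.12,0],"jaw":40},{"delta_pos":[0,0,0],"rot":[0,-0.12,0],"jaw":40},{"delta_pos":[0,0,0],"rot":[0,-0.12,0],"jaw":40},{"delta_pos":[0,0,0],"rot":[0,-0.12,0],"jaw":40},{"delta_pos":[0,0,0],"rot":[0,0,0],"jaw":40},{"delta_pos":[0,0,0],"rot":[0,0,0],"jaw":40},{"delta_pos":[0,0,0],"rot":[0,0,0],"jaw":40}]'; python3 - <<'E'
from h import *
to([561.5,88.8,73],.045)
E
```

```text
clock: 26.5
position: [462.4, -4.7, 72.9]
ee_rot: [0.597, 0.38, -0.379, -0.597]
contact_force: [-1.2, 0.6, 5.3]
gripper_width: 9.3
t26.5 pos [462.4  -4.7  72.9] jawaxis 2.7028 down [ 0.001  0.    -1.   ] F [-1.2  0.6  5.3] w 9.3
j [ 0.34  0.3  -0.59  0.   -0.68 -0.78]
clock: 27.33
position: [461.6, -5.0, 71.2]
ee_rot: [-0.654, -0.267, 0.268, 0.654]
contact_force: [0.7, -0.2, -0.3]
gripper_width: 39.9
t27.3 pos [461.6  -5.   71.2] jawaxis 2.3476 down [-0.001 -0.    -1.   ] F [ 0.7 -0.2 -0.3] w 39.9
j [ 0.34  0.31 -0.59 -0.   -0.67 -1.14]
clock: 28.17
position: [461.8, -5.0, 106.4]
ee_rot: [-0.489, -0.511, 0.511, 0.489]
contact_force: [-0.2, 0.2, -0.1]
gripper_width: 40.1
t28.2 pos [461.8  -5.  106.4] jawaxis -3.0982 down [-0. -0. -1.] F [-0.2  0.2 -0.1] w 40.1
j [ 0.34  0.25 -0.55 -0.   -0.77 -0.3 ]
rotvec [-0.0004 -0.0016 -0.0001] last joint -0.29915245856093703
shift tool [  89.4   33.3 -103.7]
```

```bash
python3 -m creep '[{"delta_pos":[22.3,0,-26],"rot":[0,0,0],"jaw":40},{"delta_pos":[22.3,0,-26],"rot":[0,0,0],"jaw":40},{"delta_pos":[22.3,0,-26],"rot":[0,0,0],"jaw":40},{"delta_pos":[22.3,0,-26],"rot":[0,0,0],"jaw":40},{"delta_pos":[0,10,0],"rot":[0,0,0],"jaw":40},{"delta_pos":[0,14,0],"rot":[0,0,0],"jaw":40},{"delta_pos":[0,9,0],"rot":[0,0,0],"jaw":40},{"delta_pos":[0,0,0],"rot":[0,0,0],"jaw":40},{"delta_pos":[0,0,0],"rot":[0,0,0],"jaw":40},{"delta_pos":[0,0,0],"rot":[0,0,0],"jaw":40}]'; python3 - <<'E'
from h import *
to([561.5,88.8,73],.045)
E
```

```text
clock: 29.0
position: [561.9, 88.8, 74.1]
ee_rot: [0.489, 0.511, -0.511, -0.488]
contact_force: [-0.6, -0.2, 0.1]
gripper_width: 39.8
t29.0 pos [561.9  88.8  74.1] jawaxis -3.0961 down [ 0.001  0.    -1.   ] F [-0.6 -0.2  0.1] w 39.8
j [ 0.44  0.45 -0.33  0.   -0.79 -0.4 ]
rotvec [0.0008 0.0005 0.    ] last joint -0.39633733104471713
shift tool [0.1 1.1 0.4]
```

```bash
python3 -m creep '[{"delta_pos":[0,0.8,0.4],"rot":[0,0,0],"jaw":20},{"delta_pos":[0,0,0],"rot":[0,0,0],"jaw":2},{"delta_pos":[0,0,0],"rot":[0,0,0],"jaw":2},{"delta_pos":[0,0,0],"rot":[0,0,0],"jaw":2},{"delta_pos":[0,0,0],"rot":[0,0,0],"jaw":2},{"delta_pos":[0,0,0],"rot":[0,0,0],"jaw":2},{"delta_pos":[0,0,0],"rot":[0,0.12,0],"jaw":2},{"delta_pos":[0,0.3,0],"rot":[0,0.12,0],"jaw":2},{"delta_pos":[0,0.3,0],"rot":[0,0.12,0],"jaw":2},{"delta_pos":[0,0.3,0],"rot":[0,0.12,0],"jaw":2}]'
python3 -m creep '[{"delta_pos":[0,0.3,0],"rot":[0,0.12,0],"jaw":2},{"delta_pos":[0,0.3,0],"rot":[0,0.12,0],"jaw":2},{"delta_pos":[0,0.3,0],"rot":[0,0.12,0],"jaw":2},{"delta_pos":[0,0,0],"rot":[0,0,0],"jaw":2},{"delta_pos":[0,0,0],"rot":[0,0,0],"jaw":2},{"delta_pos":[0,0,0],"rot":[0,0,0],"jaw":2},{"delta_pos":[0,0,0],"rot":[0,0,0],"jaw":2},{"delta_pos":[0,0,0],"rot":[0,0,0],"jaw":2},{"delta_pos":[0,0,0],"rot":[0,0,0],"jaw":2},{"delta_pos":[0,0,0],"rot":[0,0,0],"jaw":2}]'; python3 - <<'E'
from h import *
s,p,R=st();k=arm.calibration('wrist');print(s['wrist_torque'])
im=arm.get_image('wrist');cv2.imwrite('pics/w9.png',im[:,:,::-1]);np.save('w9k.npy',k,allow_pickle=True)
E
```

```text
clock: 29.83
position: [561.2, 89.0, 72.7]
ee_rot: [0.597, 0.379, -0.379, -0.597]
contact_force: [-2.6, 1.1, 6.8]
gripper_width: 9.4
clock: 30.67
position: [561.0, 89.1, 72.0]
ee_rot: [-0.654, -0.268, 0.268, 0.655]
contact_force: [-4.1, 0.4, 7.2]
gripper_width: 9.3
t30.7 pos [561.   89.1  72. ] jawaxis 2.3474 down [-0.  0. -1.] F [-4.1  0.4  7.2] w 9.3
j [ 0.44  0.45 -0.33 -0.   -0.78 -1.24]
[ 0.22391808  1.03655648 -0.11907445]
```

```bash
python3 -m creep '[{"delta_pos":[0,0.3,0],"rot":[0,0.12,0],"jaw":2},{"delta_pos":[0,0.3,0],"rot":[0,0.12,0],"jaw":2},{"delta_pos":[0,0.3,0],"rot":[0,0.12,0],"jaw":2},{"delta_pos":[0,0.3,0],"rot":[0,0.12,0],"jaw":2},{"delta_pos":[0,0.3,0],"rot":[0,0.12,0],"jaw":2},{"delta_pos":[0,0.2,0],"rot":[0,0.12,0],"jaw":2},{"delta_pos":[0,0,0],"rot":[0,0.03,0],"jaw":2},{"delta_pos":[0,0,0],"rot":[0,0.02,0],"jaw":2},{"delta_pos":[0,0,0],"rot":[0,0,0],"jaw":2},{"delta_pos":[0,0,0],"rot":[0,0,0],"jaw":2}]'; python3 - <<'E'
from h import *
s,p,R=st();print(s['wrist_torque'])
E
```

```text
clock: 31.55
position: [560.9, 89.5, 70.5]
ee_rot: [0.707, 0.003, -0.003, -0.707]
contact_force: [-4.7, 2.1, 7.9]
gripper_width: 9.0
t31.6 pos [560.9  89.5  70.5] jawaxis 1.5803 down [-0. -0. -1.] F [-4.7  2.1  7.9] w 9.0
j [ 0.44  0.46 -0.34 -0.   -0.78 -2.  ]
[0.70128125 1.47713194 0.44272906]
```

```bash
python3 -m creep '[{"delta_pos":[0,0,0],"rot":[0,0,0],"jaw":40},{"delta_pos":[0,0,0],"rot":[0,0,0],"jaw":40},{"delta_pos":[0,0,0],"rot":[0,0,0],"jaw":40},{"delta_pos":[0,-12,0],"rot":[0,-0.12,0],"jaw":40},{"delta_pos":[0,-12,0],"rot":[0,-0.12,0],"jaw":40},{"delta_pos":[0,-12,0],"rot":[0,-0.12,0],"jaw":40},{"delta_pos":[0,0,0],"rot":[0,-0.12,0],"jaw":40},{"delta_pos":[0,0,0],"rot":[0,-0.12,0],"jaw":40},{"delta_pos":[0,0,0],"rot":[0,-0.12,0],"jaw":40},{"delta_pos":[0,0,0],"rot":[0,-0.05,0],"jaw":40}]'; python3 - <<'E'
from h import *
to([462.4,-4.8,71],2.347)
E
```

```text
clock: 32.38
position: [561.3, 88.7, 104.9]
ee_rot: [-0.654, -0.269, 0.269, 0.654]
contact_force: [0.2, -0.5, -0.1]
gripper_width: 40.0
t32.4 pos [561.3  88.7 104.9] jawaxis 2.3518 down [-0. -0. -1.] F [ 0.2 -0.5 -0.1] w 40.0
j [ 0.44  0.41 -0.3  -0.   -0.86 -1.23]
rotvec [-0.0002  0.0048 -0.0002] last joint -1.231468592675205
shift tool [-136.1   33.9    3.2]
```

```bash
python3 -m creep '[{"delta_pos":[-34,0,0.8],"rot":[0,0,0],"jaw":40},{"delta_pos":[-34,0,0.8],"rot":[0,0,0],"jaw":40},{"delta_pos":[-34,0,0.8],"rot":[0,0,0],"jaw":40},{"delta_pos":[-34,0,0.8],"rot":[0,0,0],"jaw":40},{"delta_pos":[0,10,0],"rot":[0,0,0],"jaw":40},{"delta_pos":[0,14,0],"rot":[0,0,0],"jaw":40},{"delta_pos":[0,9,0],"rot":[0,0,0],"jaw":40},{"delta_pos":[0,0,0],"rot":[0,0,0],"jaw":40},{"delta_pos":[0,0,0],"rot":[0,0,0],"jaw":40},{"delta_pos":[0,0,0],"rot":[0,0,0],"jaw":40}]'; python3 - <<'E'
from h import *
to([462.4,-4.8,71],2.347)
E
```

```text
clock: 33.22
position: [462.7, -3.8, 72.4]
ee_rot: [0.654, 0.268, -0.268, -0.654]
contact_force: [0.5, -0.4, -0.3]
gripper_width: 40.1
t33.2 pos [462.7  -3.8  72.4] jawaxis 2.3480 down [ 0. -0. -1.] F [ 0.5 -0.4 -0.3] w 40.1
j [ 0.34  0.31 -0.59  0.   -0.68 -1.14]
rotvec [0.0003 0.001  0.0002] last joint -1.1382796515777007
shift tool [-0.9  1.4 -0.5]
```

```bash
python3 -m creep '[{"delta_pos":[-0.9,0.8,-0.5],"rot":[0,0,0],"jaw":20},{"delta_pos":[0,0,0],"rot":[0,0,0],"jaw":2},{"delta_pos":[0,0,0],"rot":[0,0,0],"jaw":2},{"delta_pos":[0,0,0],"rot":[0,0,0],"jaw":2},{"delta_pos":[0,0,0],"rot":[0,0,0],"jaw":2},{"delta_pos":[0,0,0],"rot":[0,0,0],"jaw":2},{"delta_pos":[0,0.3,0],"rot":[0,0.12,0],"jaw":2},{"delta_pos":[0,0.3,0],"rot":[0,0.12,0],"jaw":2},{"delta_pos":[0,0.3,0],"rot":[0,0.12,0],"jaw":2},{"delta_pos":[0,0.3,0],"rot":[0,0.12,0],"jaw":2}]'
python3 -m creep '[{"delta_pos":[0,0.3,0],"rot":[0,0.12,0],"jaw":2},{"delta_pos":[0,0.2,0],"rot":[0,0.12,0],"jaw":2},{"delta_pos":[0,0,0],"rot":[0,0.03,0],"jaw":2},{"delta_pos":[0,0,0],"rot":[0,0.02,0],"jaw":2},{"delta_pos":[0,0,0],"rot":[0,0,0],"jaw":2},{"delta_pos":[0,0,0],"rot":[0,0,0],"jaw":2},{"delta_pos":[0,0,0],"rot":[0,0,0],"jaw":2},{"delta_pos":[0,0,0],"rot":[0,0,0],"jaw":2},{"delta_pos":[0,0,0],"rot":[0,0,0],"jaw":2},{"delta_pos":[0,0,0],"rot":[0,0,0],"jaw":2}]'; python3 - <<'E'
from h import *
s,p,R=st();print(s['wrist_torque'])
E
python3 -m creep '[{"delta_pos":[0,0,0],"rot":[0,0,0],"jaw":40},{"delta_pos":[0,0,0],"rot":[0,0,0],"jaw":40},{"delta_pos":[0,0,0],"rot":[0,0,0],"jaw":40},{"delta_pos":[0,-12,0],"rot":[0,-0.12,0],"jaw":40},{"delta_pos":[0,-12,0],"rot":[0,-0.12,0],"jaw":40},{"delta_pos":[0,-12,0],"rot":[0,-0.12,0],"jaw":40},{"delta_pos":[0,0,0],"rot":[0,-0.12,0],"jaw":40},{"delta_pos":[0,0,0],"rot":[0,-0.12,0],"jaw":40},{"delta_pos":[0,0,0],"rot":[0,-0.12,0],"jaw":40},{"delta_pos":[0,0,0],"rot":[0,-0.05,0],"jaw":40}]'; python3 - <<'E'
from h import *
to([457.6,83.1,71],2.347)
E
```

```text
clock: 34.05
position: [461.9, -4.7, 70.9]
ee_rot: [-0.699, -0.103, 0.103, 0.7]
contact_force: [-2.8, 2.9, 8.1]
gripper_width: 9.3
clock: 34.88
position: [461.8, -4.5, 70.3]
ee_rot: [-0.707, -0.003, 0.003, 0.707]
contact_force: [-3.7, 4.3, 6.7]
gripper_width: 9.5
t34.9 pos [461.8  -4.5  70.3] jawaxis 1.5798 down [ 0.  0. -1.] F [-3.7  4.3  6.7] w 9.5
j [ 0.34  0.31 -0.59 -0.   -0.67 -1.9 ]
[1.18548932 0.96747045 0.31468473]
clock: 35.72
position: [461.7, -5.3, 105.6]
ee_rot: [0.654, 0.269, -0.269, -0.654]
contact_force: [0.2, 0.2, 0.1]
gripper_width: 40.0
t35.7 pos [461.7  -5.3 105.6] jawaxis 2.3521 down [-0. -0. -1.] F [0.2 0.2 0.1] w 40.0
j [ 0.34  0.25 -0.55  0.   -0.77 -1.13]
rotvec [-0.0001  0.0051 -0.0002] last joint -1.1314787947642653
shift tool [59.3 34.5 65.6]
```

Now NL: shift [59.3, 34.5, 65.6].

```bash
python3 -m creep '[{"delta_pos":[20,0,22],"rot":[0,0,0],"jaw":40},{"delta_pos":[20,0,22],"rot":[0,0,0],"jaw":40},{"delta_pos":[19,0,21.3],"rot":[0,0,0],"jaw":40},{"delta_pos":[0,0,0],"rot":[0,0,0],"jaw":40},{"delta_pos":[0,10,0],"rot":[0,0,0],"jaw":40},{"delta_pos":[0,15,0],"rot":[0,0,0],"jaw":40},{"delta_pos":[0,9,0],"rot":[0,0,0],"jaw":40},{"delta_pos":[0,0,0],"rot":[0,0,0],"jaw":40},{"delta_pos":[0,0,0],"rot":[0,0,0],"jaw":40},{"delta_pos":[0,0,0],"rot":[0,0,0],"jaw":40}]'; python3 - <<'E'
from h import *
to([457.6,83.1,71],2.347)
E
```

```text
clock: 36.55
position: [458.5, 82.7, 72.0]
ee_rot: [0.655, 0.268, -0.268, -0.654]
contact_force: [0.1, -0.5, 0.9]
gripper_width: 39.8
t36.5 pos [458.5  82.7  72. ] jawaxis 2.3474 down [ 0.001  0.    -1.   ] F [ 0.1 -0.5  0.9] w 39.8
j [ 0.53  0.31 -0.58  0.   -0.68 -1.32]
rotvec [0.0004 0.0004 0.0004] last joint -1.3232262051735348
shift tool [-0.4  1.   0.9]
```

```bash
python3 -m creep '[{"delta_pos":[-0.4,0.6,0.7],"rot":[0,0,0],"jaw":20},{"delta_pos":[0,0,0],"rot":[0,0,0],"jaw":2},{"delta_pos":[0,0,0],"rot":[0,0,0],"jaw":2},{"delta_pos":[0,0,0],"rot":[0,0,0],"jaw":2},{"delta_pos":[0,0,0],"rot":[0,0,0],"jaw":2},{"delta_pos":[0,0,0],"rot":[0,0,0],"jaw":2},{"delta_pos":[0,0.3,0],"rot":[0,0.12,0],"jaw":2},{"delta_pos":[0,0.3,0],"rot":[0,0.12,0],"jaw":2},{"delta_pos":[0,0.3,0],"rot":[0,0.12,0],"jaw":2},{"delta_pos":[0,0.3,0],"rot":[0,0.12,0],"jaw":2}]'
python3 -m creep '[{"delta_pos":[0,0.3,0],"rot":[0,0.12,0],"jaw":2},{"delta_pos":[0,0.2,0],"rot":[0,0.12,0],"jaw":2},{"delta_pos":[0,0,0],"rot":[0,0.03,0],"jaw":2},{"delta_pos":[0,0,0],"rot":[0,0.02,0],"jaw":2},{"delta_pos":[0,0,0],"rot":[0,0,0],"jaw":2},{"delta_pos":[0,0,0],"rot":[0,0,0],"jaw":2},{"delta_pos":[0,0,0],"rot":[0,0,0],"jaw":2},{"delta_pos":[0,0,0],"rot":[0,0,0],"jaw":2},{"delta_pos":[0,0,0],"rot":[0,0,0],"jaw":2},{"delta_pos":[0,0,0],"rot":[0,0,0],"jaw":2}]'; python3 - <<'E'
from h import *
s,p,R=st();print(s['wrist_torque'])
E
python3 -m creep '[{"delta_pos":[0,0,0],"rot":[0,0,0],"jaw":40},{"delta_pos":[0,0,0],"rot":[0,0,0],"jaw":40},{"delta_pos":[0,0,0],"rot":[0,0,0],"jaw":40},{"delta_pos":[0,-12,0],"rot":[0,-0.12,0],"jaw":40},{"delta_pos":[0,-12,0],"rot":[0,-0.12,0],"jaw":40},{"delta_pos":[0,-12,0],"rot":[0,-0.12,0],"jaw":40},{"delta_pos":[0,0,0],"rot":[0,-0.12,0],"jaw":40},{"delta_pos":[0,0,0],"rot":[0,-0.12,0],"jaw":40},{"delta_pos":[0,0,0],"rot":[0,-0.12,0],"jaw":40},{"delta_pos":[0,0,0],"rot":[0,-0.05,0],"jaw":40}]'; python3 - <<'E'
from h import *
to([566.2,0.8,71],2.347)
E
```

```text
clock: 37.38
position: [457.3, 83.3, 70.8]
ee_rot: [-0.7, -0.103, 0.103, 0.7]
contact_force: [-4.2, 2.3, 8.3]
gripper_width: 9.2
clock: 38.22
position: [457.3, 83.4, 70.2]
ee_rot: [-0.707, -0.003, 0.003, 0.707]
contact_force: [-3.7, 2.7, 7.6]
gripper_width: 9.0
t38.2 pos [457.3  83.4  70.2] jawaxis 1.5798 down [ 0.  0. -1.] F [-3.7  2.7  7.6] w 9.0
j [ 0.53  0.31 -0.59  0.   -0.67 -2.09]
[0.65378787 1.19047135 0.29638771]
clock: 39.05
position: [457.3, 82.9, 105.3]
ee_rot: [0.654, 0.269, -0.269, -0.654]
contact_force: [0.1, 0.1, -0.3]
gripper_width: 40.2
t39.0 pos [457.3  82.9 105.3] jawaxis 2.3521 down [-0. -0. -1.] F [ 0.1  0.1 -0.3] w 40.2
j [ 0.53  0.26 -0.55  0.   -0.77 -1.32]
rotvec [ 0.      0.0051 -0.0001] last joint -1.319801693257075
shift tool [  19.5   34.3 -135. ]
```

```bash
python3 -m creep '[{"delta_pos":[4.8,0,-33.8],"rot":[0,0,0],"jaw":40},{"delta_pos":[4.8,0,-33.8],"rot":[0,0,0],"jaw":40},{"delta_pos":[4.8,0,-33.8],"rot":[0,0,0],"jaw":40},{"delta_pos":[4.8,0,-33.8],"rot":[0,0,0],"jaw":40},{"delta_pos":[0,10,0],"rot":[0,0,0],"jaw":40},{"delta_pos":[0,15,0],"rot":[0,0,0],"jaw":40},{"delta_pos":[0,9,0],"rot":[0,0,0],"jaw":40},{"delta_pos":[0,0,0],"rot":[0,0,0],"jaw":40},{"delta_pos":[0,0,0],"rot":[0,0,0],"jaw":40},{"delta_pos":[0,0,0],"rot":[0,0,0],"jaw":40}]'; python3 - <<'E'
from h import *
to([566.2,0.8,71],2.347)
E
```

```text
clock: 39.88
position: [566.0, 0.5, 72.0]
ee_rot: [0.654, 0.268, -0.268, -0.654]
contact_force: [-0.6, -0.4, -0.2]
gripper_width: 39.9
t39.9 pos [5.66e+02 5.00e-01 7.20e+01] jawaxis 2.3485 down [ 0.001 -0.    -1.   ] F [-0.6 -0.4 -0.2] w 39.9
j [ 0.29  0.45 -0.34  0.   -0.78 -1.08]
rotvec [0.0007 0.0015 0.0005] last joint -1.080668538930197
shift tool [0.4 1.  0.1]
```

Then FR, followed by lifting well clear.

```bash
python3 -m creep '[{"delta_pos":[0.4,0.6,0],"rot":[0,0,0],"jaw":20},{"delta_pos":[0,0,0],"rot":[0,0,0],"jaw":2},{"delta_pos":[0,0,0],"rot":[0,0,0],"jaw":2},{"delta_pos":[0,0,0],"rot":[0,0,0],"jaw":2},{"delta_pos":[0,0,0],"rot":[0,0,0],"jaw":2},{"delta_pos":[0,0,0],"rot":[0,0,0],"jaw":2},{"delta_pos":[0,0.3,0],"rot":[0,0.12,0],"jaw":2},{"delta_pos":[0,0.3,0],"rot":[0,0.12,0],"jaw":2},{"delta_pos":[0,0.3,0],"rot":[0,0.12,0],"jaw":2},{"delta_pos":[0,0.3,0],"rot":[0,0.12,0],"jaw":2}]'
python3 -m creep '[{"delta_pos":[0,0.3,0],"rot":[0,0.12,0],"jaw":2},{"delta_pos":[0,0.2,0],"rot":[0,0.12,0],"jaw":2},{"delta_pos":[0,0,0],"rot":[0,0.03,0],"jaw":2},{"delta_pos":[0,0,0],"rot":[0,0.02,0],"jaw":2},{"delta_pos":[0,0,0],"rot":[0,0,0],"jaw":2},{"delta_pos":[0,0,0],"rot":[0,0,0],"jaw":2},{"delta_pos":[0,0,0],"rot":[0,0,0],"jaw":2},{"delta_pos":[0,0,0],"rot":[0,0,0],"jaw":2},{"delta_pos":[0,0,0],"rot":[0,0,0],"jaw":2},{"delta_pos":[0,0,0],"rot":[0,0,0],"jaw":2}]'; python3 - <<'E'
from h import *
s,p,R=st();print(s['wrist_torque'])
E
python3 -m creep '[{"delta_pos":[0,0,0],"rot":[0,0,0],"jaw":40},{"delta_pos":[0,0,0],"rot":[0,0,0],"jaw":40},{"delta_pos":[0,0,0],"rot":[0,0,0],"jaw":40},{"delta_pos":[0,-12,0],"rot":[0,-0.12,0],"jaw":40},{"delta_pos":[0,-20,0],"rot":[0,-0.12,0],"jaw":40},{"delta_pos":[0,-25,0],"rot":[0,-0.12,0],"jaw":40},{"delta_pos":[0,-25,0],"rot":[0,-0.12,0],"jaw":40},{"delta_pos":[0,-25,0],"rot":[0,-0.12,0],"jaw":40},{"delta_pos":[0,-25,0],"rot":[0,-0.12,0],"jaw":40},{"delta_pos":[0,0,0],"rot":[0,-0.12,0],"jaw":40}]'
python3 -m creep '[{"delta_pos":[0,0,0],"rot":[0,-0.12,0],"jaw":40},{"delta_pos":[0,0,0],"rot":[0,-0.12,0],"jaw":40},{"delta_pos":[0,0,0],"rot":[0,-0.12,0],"jaw":40},{"delta_pos":[0,0,0],"rot":[0,-0.12,0],"jaw":40},{"delta_pos":[0,0,0],"rot":[0,-0.12,0],"jaw":40},{"delta_pos":[0,0,0],"rot":[0,-0.12,0],"jaw":40},{"delta_pos":[30,0,15],"rot":[0,0,0],"jaw":40},{"delta_pos":[30,0,15],"rot":[0,0,0],"jaw":40},{"delta_pos":[30,0,15],"rot":[0,0,0],"jaw":40},{"delta_pos":[0,0,0],"rot":[0,0,0],"jaw":40}]'
python3 - <<'E'
from h import *
s,p,R=st();k=arm.calibration('wrist')
im=arm.get_image('wrist');cv2.imwrite('pics/w10.png',im[:,:,::-1]);np.save('w10k.npy',k,allow_pickle=True)
E
```

```text
clock: 40.72
position: [565.9, 1.3, 70.8]
ee_rot: [-0.699, -0.103, 0.103, 0.7]
contact_force: [-4.0, 5.0, 8.6]
gripper_width: 9.7
clock: 41.55
position: [565.9, 1.5, 70.2]
ee_rot: [-0.707, -0.003, 0.003, 0.707]
contact_force: [-4.0, 5.7, 7.3]
gripper_width: 9.7
t41.5 pos [565.9   1.5  70.2] jawaxis 1.5800 down [ 0.     0.001 -1.   ] F [-4.   5.7  7.3] w 9.7
j [ 0.29  0.45 -0.34 -0.   -0.78 -1.85]
[1.61452875 1.32689404 0.38197476]
clock: 42.38
position: [569.3, 0.2, 206.9]
ee_rot: [0.645, 0.296, -0.289, -0.642]
contact_force: [0.8, -0.1, 0.7]
gripper_width: 39.9
clock: 43.22
position: [519.8, 93.5, 201.1]
ee_rot: [-0.5, -0.5, 0.5, 0.5]
contact_force: [0.3, -0.6, 0.5]
gripper_width: 40.0
t43.2 pos [519.8  93.5 201.1] jawaxis 3.1414 down [-0.     0.001 -1.   ] F [ 0.3 -0.6  0.5] w 40.0
j [ 0.49  0.25 -0.27 -0.   -1.05 -0.48]
```

View pics/w10.png

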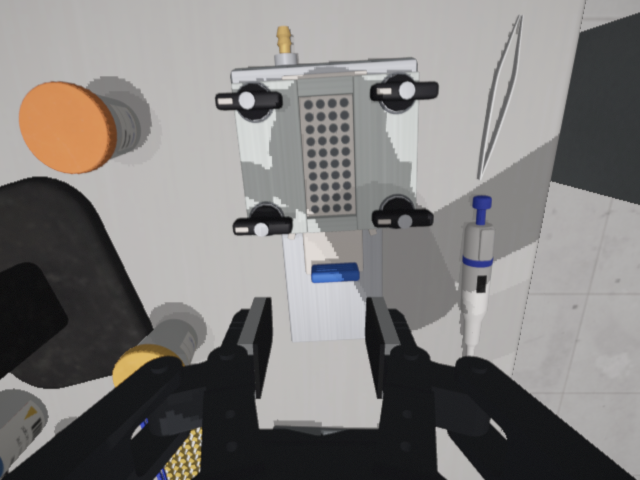

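```bash
python3 - <<'E'
from h import *
k=np.load('w10k.npy',allow_pickle=True).item();im=cv2.imread('pics/w10.png')
hsv=cv2.cvtColor(im,40);m=cv2.inRange(hsv,(95,120,40),(130,255,255));m[:250]=0;m[300:]=0;m[:,:300]=0;m[:,370:]=0
h=np.array([512.0,42.0]);
for c in(320,335,350):
    r=np.where(m[:,c])[0];e=bp('wrist',(c,r.max()+.5),67.5,k);f=bp('wrist',(c,r.min()-.5),46,k)
    M=lambda p:(np.array([[np.cos(.055),np.sin(.055)],[-np.sin(.055),np.cos(.055)]])@(p[:2]-h)).round(1)
    print(c,r.min(),r.max(),'rear top',M(e),'(98.5 exp) front foot',M(f),'(88.5 exp)')
c=np.where(m.any(0))[0];print(c.min(),c.max(),[M(bp('wrist',(x,275),67.5,k)) for x in(c.min(),c.max())])
E
```

```text
320 265 281 rear top [11.7 95.8] (98.5 exp) front foot [11.3 89.6] (88.5 exp)
335 264 281 rear top [-0.5 96.5] (98.5 exp) front foot [-1.7 89.3] (88.5 exp)
350 263 280 rear top [-12.8  96.3] (98.5 exp) front foot [-14.7  89.1] (88.5 exp)
312 358 [array([17.9, 89.7]), array([-19.4,  91.8])]
```

```bash
python3 -c "
from bench import arm
print(arm.job_done())"
```

```text
the job is handed in; nothing more can be done
None
```

I handed the job in at about 43 s on the robot's clock, with every step carried out. `job_done()` gives no verdict, so whether it passed is not confirmed.

- **Cassette:** I lifted it by the middle of its long sides and turned it a quarter turn. I set it on the shelf with its nose in the mouth and released it, then pushed it by the blue grip. It stopped moving against the back stop, and the force rose from about 8 to 18 N.
- **Knobs, first round:** near left, far right, near right, far left, each to about 0.85 rad.
- **Knobs, second round:** far left, near right, near left, far right, each to its stop. I did not let go of the far left knob between the two rounds. The wrist turned each to about 1.61 rad, with 0.30 to 0.44 Nm resisting at the end.

**Last checks:**
- **Position:** in the last picture the blue grip is within about 1 to 2 mm of where it should be when home. The two edges I measured disagree: the rear edge reads 2 to 3 mm short of the expected 98.5 mm, the front about 1 mm past 88.5 mm.
- **Knob angles:** the wings read about 1.57 to 1.61 rad.
- **Surroundings:** the gripper was clear of everything, and both cups, the pipette and the forceps were standing or lying undisturbed. The tip box was only partly in view. The slide box and timer were out of it.
- **Not measured:** how hard the clamp presses on the cassette and how level the frame is.

After I let go on the shelf, the cassette sat about 3 mm off the manifold's centre line and slightly turned. I corrected that while gripping it, before pushing it in.

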